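Tidy the dispensing tools into the drop-front crate

TASK

Pull the crate's front flap all the way down, then lay every dispensing tool flat in the compartment whose plate on the back ledge has the colour of its handle, handle towards the flap and head towards the back; the blue spoon was left in the crate, perhaps in the wrong compartment, so move it if it is. With all the tools in, push the flap up until it is shut, and leave the jar, mortar and canister where they stand.

Things in the scene. Friction and masses are not known exactly. Their poses are not given: they have to be found in the camera images.
- crate: Fixed light-grey open-topped crate with a drop-down front. Origin: centre of its underside, on the bench. x runs from the front (flap, towards the robot) to the back, y along the front, z up. Outer size 362 (y) by 228 (x from -98 to +130); side walls 6 thick, 36 tall; the back is a solid ledge, x +94 to +130, 60 tall, carrying a colour plate behind each compartment.
- crate_floor (a point): Middle of the crate's inner floor, 6 above the bench, axes as the crate's; floor from x -98 to +94. Five compartments run front to back along x, centred on y = -108, -54, 0, +54, +108, each 50 wide between ribs 4 thick, 14 tall; the ribs are cut away from x = -62 to +13 to leave room for fingers.
- flap (a joint): Front flap of the crate, hinged along its bottom edge: 0 = upright and shut, grows as its top comes down towards the robot, 1.35 rad = fully down (stop). It stays where it is left (stiff hinge).
- flap_hinge (a point): Point on the flap's hinge axis, at its middle, 8 above the bench; axes as the crate's. The hinge runs along the crate's y.
- flap_tab (a point): Middle of the orange pull tab on the middle of the flap's top edge, 86 from the hinge axis; turns with the flap, z away from the hinge. Flap 350 wide, 8 thick, reaching 60 from the hinge; tab 24 wide (along y), 10 thick, from 60 to 102 from the hinge: it can be pinched across its width from above at any flap angle.
- spatula: Powder spatula with a red square handle 90 long, 22 wide, 22 tall; head: flat steel blade 26 wide, 3 thick. Origin: centre of the handle (11 above what it lies on). x runs along the tool towards the head, whose end is 100 from the origin; handle end at -45. Starts on the bench beside the crate, or is absent.
- brush: Cleaning brush with a yellow square handle 90 long, 22 wide, 22 tall; head: brown brush head with a steel ferrule, 34 wide, 14 thick. Origin: centre of the handle (11 above what it lies on). x runs along the tool towards the head, whose end is 100 from the origin; handle end at -45. Starts on the bench beside the crate, or is absent.
- scoop: Powder scoop with a green square handle 90 long, 22 wide, 22 tall; head: small steel trough 36 wide, 19 tall, open in front. Origin: centre of the handle (11 above what it lies on). x runs along the tool towards the head, whose end is 100 from the origin; handle end at -45. Starts on the bench beside the crate, or is absent.
- scraper: Scraper with a white square handle 90 long, 22 wide, 22 tall; head: aluminium blade 38 wide, 4 thick. Origin: centre of the handle (11 above what it lies on). x runs along the tool towards the head, whose end is 100 from the origin; handle end at -45. Starts on the bench beside the crate, or is absent.
- spoon: Measuring spoon with a blue square handle 90 long, 22 wide, 22 tall; head: thin neck and round steel bowl 34 across. Origin: centre of the handle (11 above what it lies on). x runs along the tool towards the head, whose end is 100 from the origin; handle end at -45. Starts in the crate, in the middle compartment.
- plate_spatula: Red plate, 24 by 42 by 4, on top of the crate's back ledge, behind the compartment that belongs to the powder spatula. Origin: centre of its underside, 60 above the bench and 112 behind the crate's origin (crate +x), on the compartment's centre line; axes as the crate's.
- plate_brush: Yellow plate, 24 by 42 by 4, on top of the crate's back ledge, behind the compartment that belongs to the cleaning brush. Origin: centre of its underside, 60 above the bench and 112 behind the crate's origin (crate +x), on the compartment's centre line; axes as the crate's.
- plate_scoop: Green plate, 24 by 42 by 4, on top of the crate's back ledge, behind the compartment that belongs to the powder scoop. Origin: centre of its underside, 60 above the bench and 112 behind the crate's origin (crate +x), on the compartment's centre line; axes as the crate's.
- plate_scraper: White plate, 24 by 42 by 4, on top of the crate's back ledge, behind the compartment that belongs to the scraper. Origin: centre of its underside, 60 above the bench and 112 behind the crate's origin (crate +x), on the compartment's centre line; axes as the crate's.
- plate_spoon: Blue plate, 24 by 42 by 4, on top of the crate's back ledge, behind the compartment that belongs to the measuring spoon. Origin: centre of its underside, 60 above the bench and 112 behind the crate's origin (crate +x), on the compartment's centre line; axes as the crate's.
- bottle: Bystander: white medicine jar, 66 across, 130 tall; origin under its centre.
- mortar: Bystander: brass mortar with a wooden pestle standing in it, 100 across, 100 tall (pestle to 170); origin under its centre.
- canister: Bystander: pale lidded canister, 72 across, 90 tall; origin under its centre.
There are look-alikes about, which are no part of the job. What is shaped like the scoop but orange or turquoise is not meant. Leave any orange look-alike of the scraper alone.

How it is judged:
By the outcome, as a careful person would: the job done as asked, in the order asked, and still so for the second after the job is handed in, with the robot touching nothing.
Of spatula, brush, scoop, scraper only 3 to 4 are there at a start; the rules pass over those that are not, and their reading is None.
At some moment in a run one of spatula, brush, scoop, scraper, spoon may be knocked a few centimetres aside while the robot is not near it.
Once in a run the grip may slacken for a moment while it holds something.
It also fails if it takes over 210 s, if anything falls off the work surface, if the arm or the gripper's body presses on something with over 40 N, if the wrist force passes 120 N, or if a joint passes its speed limit or range.

ROBOT

A 6-joint arm with a two-finger parallel gripper is mounted at the origin on the work surface. World frame = base frame: x ahead of the robot, y to its left, z up, the work surface at z = 0. Lengths are in mm, angles in degrees, forces in N, time in s.
With the tool pointing down it reaches from about 350 to 850 mm from the base axis. Payload 8.1 kg.
Tool frame: the origin (TCP) lies on the centre line of the jaws, within the pads' length; the fingertips stand 14 mm ahead of it and the grasp point (between the pads) lies 5 mm behind it; z points along the fingers, y is the line along which they close (so a half turn about z gives the same grasp; the last joint's range is limited). The gripper opens to 85 mm and grips with 20 to 120 N. Pads are 22 mm wide; open, the fingers measure 114 mm over their backs; the gripper's body (76 mm by 85 mm) begins 54 mm behind the grasp point. The pads swing forward as they close: fully open they stand 13 mm farther back than shut.
Start: joints at [64.607, 7.471, 85.268, -0, 87.261, -4.893], TCP at [210.108, 562.014, 245.292] pointing down, gripper open.
Joint ranges: [-169.43, 169.43], [-51.17, 129.36], [1.28, 143.12], [-76.62, 256.62], [0, 156.53], [-152.29, 152.29]. Speed limits (degrees/s): [136.94, 136.94, 159.86, 180, 180, 180].

INTERFACE

Orientations are given as [roll, pitch, yaw] about the fixed x, y, z axes, in that order (R = Rz(yaw) Ry(pitch) Rx(roll)).
In Python, from bench import sense, snapshot, camera_info, hand_in gives the robot as it stands. The module is installed in compiled form; this text tells all that it offers.
- The arm moves only by the tool apply_moves, never from a script. Its argument "deltas" is a list of rows, each a list of 7 numbers: the shift along the tool's x, y, z scaled (see below), then the turn, a rotation vector about the tool's x, y, z scaled (see below), then the opening, from 0 (shut) to 1 (fully open). In form: [[dx, dy, dz, ax, ay, az, claw], ...]. A call has 1 to 8 rows; each row shifts and turns the commanded pose from where the row before left it, along the tool's axes as they then stand; what a row does not reach is not made up. The controller multiplies each number of a shift by 0.03 m and each number of a turn by 0.08 rad. A row lasts 1/8 s, in which the tool goes at most 62.5 mm and 10.7 degrees, less where a joint would pass 70% of its speed; a pose out of reach is approached as far as the arm can. A call with a number of a shift or a turn outside -1 to 1 is refused whole. A call with a gripper value outside its range is refused whole. The fingers move at their own pace and stop on an object; "grip_force" is the grip in N (left out, the last holds). Time passes only in rows, so rows that do not move let the fingers close. It gives the time, the measured TCP pose, the force, the opening and the grip force at its end, in the units of the state.
- sense(): the state, without advancing time (a new reading comes with each control period).
- snapshot(name): name is "scene" or "top"; returns the picture (480x640x3 uint8, red, green, blue); there is no depth.
- camera_info(name): a dict with "vertical_fov" (degrees; the focal length in pixels is half the picture's height over the tangent of half this angle, whatever the lens; pixels are square), "cx", "cy" (the principal point, pixels), "origin" and "rotation" of the camera in the world. Camera axes: x right, y up, looking along -z (the intrinsics and any distortion apply to the point x, -y, -z); pixel columns grow to the right and rows downward; lengths in mm; the calibration is good to about 2 mm. A picture is of the moment at which its call begins. camera_info takes no time and is no camera call.
- hand_in(): hands the job in; it is judged then, once.
The state is a dict: "time": time; "joint_pos": joint angles; "qd": joint speeds; "joint_efforts": joint torques, N m; "tool_pos": TCP position; "tcp_rot": TCP orientation; "ft_force": force on the tool from outside, world axes, zero at the start; "wrist_torque": the same for the moment, N m; "finger_gap": finger opening in mm; "grip_force": force on a finger pad.
Only numpy, scipy, OpenCV 4.12 (cv2) and the standard library are available. Lean on these libraries where they do the work, as an engineer would, in place of code of your own. Each camera call takes 0.05 s, during which the arm holds its last target. There are 200 camera calls.

## Working session

There is one attempt and no reset: what is moved stays moved. The work goes in short steps, Python scripts to look and compute and a tool call to move; the robot and the scene stay as the last step left them, time stands still between calls to the robot, and variables do not carry over. Pictures are saved under pics/ and viewed, at most 14 in all, crops included, and the job is handed in when it is done.

Besides the shell and the picture viewer there is one more tool, called after "Call:" as a command line: name --pt "numbers of a row" for each row, then --argument value for the rest. apply_moves: Moves the arm, as the interface text tells. Its arguments: {"type":"object","properties":{"deltas":{"type":"array"},"grip_force":{"type":"number"}},"required":["deltas"]}

```bash
mkdir -p pics
python3 - <<'E'
from bench import *
import cv2
for n in("scene","top"):
    print(n,camera_info(n)); cv2.imwrite(f"pics/{n}0.png",snapshot(n)[:,:,::-1])
print(sense())
E
```

```text
scene {'vertical_fov': 54.301078927926085, 'cx': 319.43225714147525, 'cy': 248.49112447519363, 'origin': array([1307.48109478,  368.54793328,  749.21269293]), 'rotation': array([ 53.87068124,  -0.43450442, 121.91871256])}
top {'vertical_fov': 46.49494653845469, 'cx': 314.163877018253, 'cy': 244.85971974980336, 'origin': array([ 284.80975268,  -88.23311253, 1533.70542394]), 'rotation': array([  9.32206257,  -0.16683354, -90.88021437])}
{'time': 0.1, 'joint_pos': array([ 6.46067327e+01,  7.51201880e+00,  8.53230878e+01, -1.10677488e-03,
        8.72646644e+01, -4.89330759e+00]), 'qd': array([-0.03465064, -0.12437068, -0.14104435,  0.08491544,  0.03233067,
       -0.03145848]), 'joint_efforts': array([ 5.71639575e-04, -5.70946705e+01, -5.01939940e+01, -2.41562166e-04,
        8.04562034e-03, -1.67845121e-05]), 'tool_pos': array([209.90043329, 561.56251042, 244.33597846]), 'tcp_rot': array([-1.79900498e+02, -7.40912174e-03,  1.59500088e+02]), 'ft_force': array([ 0.14624812, -1.05263817, -0.31307289]), 'wrist_torque': array([ 0.01513102,  0.0041127 , -0.01993405]), 'grip_force': 0.0, 'finger_gap': 85.33328350954744}
```

View pics/scene0.png

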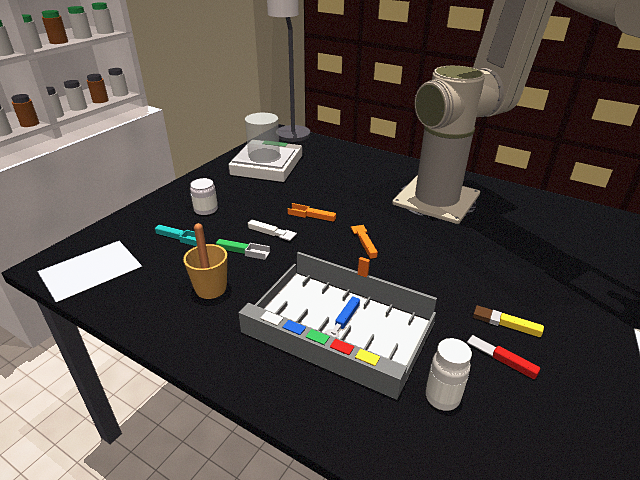

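View pics/top0.png

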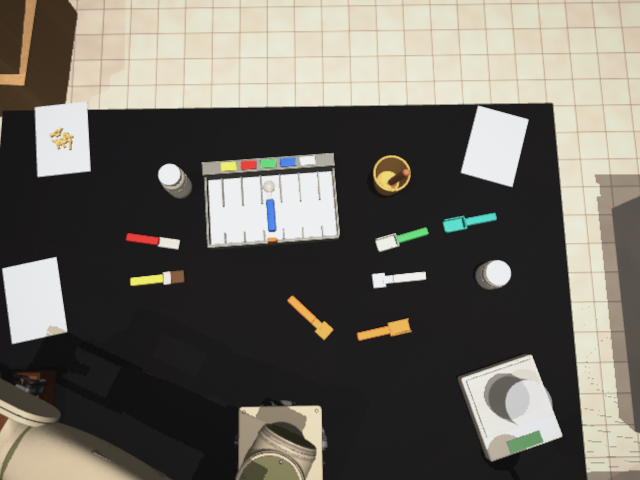

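The top view has +x up and +y to the left. Plates from left to right are yellow, red, green, blue and white. The spoon at (271,210) lies in the green (middle) compartment.

Candidates and look-alikes:
- **Real tools:** red spatula (152,241), yellow brush (157,279), green scoop (402,239), white scraper (399,279).
- **Look-alikes to leave:** turquoise scoop (470,222), orange scoop (384,330), orange scraper (310,317).

Next I fit the boxes in both views.

```bash
cat > h.py <<'E'
from bench import *
import numpy as np, cv2
from scipy.optimize import least_squares
from scipy.spatial.transform import Rotation as Ro
def proj(cam,P):
    i=camera_info(cam); R=Ro.from_euler('xyz',i['rotation'],degrees=True).as_matrix()
    p=(np.atleast_2d(P)-i['origin'])@R; f=240/np.tan(np.radians(i['vertical_fov']/2))
    return np.c_[i['cx']+f*p[:,0]/-p[:,2], i['cy']-f*p[:,1]/-p[:,2]]
def box(x,y,z,yaw,c,s):   # frame pose, box centre c and size s in it
    g=np.array([[a,b,d] for a in(-.5,.5) for b in(-.5,.5) for d in(-.5,.5)])*s+c
    return g@Ro.from_euler('z',yaw).as_matrix().T+[x,y,z]
def mom(m):
    u,v=m['m10']/m['m00'],m['m01']/m['m00']
    return u,v,.5*np.arctan2(2*m['mu11'],m['mu20']-m['mu02'])
def feat(cam,P): return mom(cv2.moments(cv2.convexHull(proj(cam,P).astype(np.float32))))
HSV={'red':((0,140,90),(6,255,255)),'yellow':((26,120,100),(34,255,255)),'green':((50,120,70),(75,255,255)),
     'blue':((105,140,60),(125,255,255)),'orange':((8,150,90),(20,255,255))}
def blobs(img,col,amin=25):
    m=cv2.inRange(cv2.cvtColor(img,cv2.COLOR_RGB2HSV),*[np.array(a) for a in HSV[col]])
    n,l,st,c=cv2.connectedComponentsWithStats(m)
    return [(st[k,4],)+mom(cv2.moments((l==k).astype(np.uint8),True)) for k in range(1,n) if st[k,4]>=amin]
def fit(ft,fs,x0,H=(90,22,22)):
    def r(p):
        o=[]
        for cam,f in(('top',ft),('scene',fs)):
            g=feat(cam,box(*p,[0,0,0],H)); d=g[2]-f[2]; o+=[g[0]-f[0],g[1]-f[1],15*np.sin(d)]
        return o
    s=least_squares(r,x0,x_scale=[10,10,10,.1]); return s.x,np.abs(s.fun).max()
E
python3 - <<'E'
from h import *
T,S=snapshot('top'),snapshot('scene')
for c in HSV:
    for n,i in(('top',T),('scene',S)): print(c,n,[tuple(np.round(b,1)) for b in blobs(i,c)])
print(proj('top',[0,0,0]),proj('scene',[0,0,0]))
def crop(im,u,v,w,h,k): return cv2.resize(im[v:v+h,u:u+w],None,fx=k,fy=k,interpolation=cv2.INTER_CUBIC)
a=crop(T,360,225,80,65,5); b=crop(S,205,200,100,65,4)
o=np.zeros((600,800,3),np.uint8); o[:325,:400]=a; o[:260,400:800]=b
o[330:590,0:400]=crop(S,240,250,100,65,4);o[330:590,400:800]=crop(T,240,150,100,65,4)
cv2.imwrite('pics/c1.png',o[:,:,::-1])
E
```

```text
red top [(np.float64(122.0), np.float64(247.9), np.float64(164.6), np.float64(-0.1)), (np.float64(277.0), np.float64(142.0), np.float64(238.6), np.float64(0.1))]
red scene [(np.float64(217.0), np.float64(341.6), np.float64(346.3), np.float64(0.3)), (np.float64(616.0), np.float64(515.9), np.float64(361.5), np.float64(0.5))]
yellow top [(np.float64(124.0), np.float64(228.1), np.float64(166.2), np.float64(-0.1)), (np.float64(267.0), np.float64(146.1), np.float64(279.6), np.float64(-0.1))]
yellow scene [(np.float64(265.0), np.float64(522.0), np.float64(321.7), np.float64(0.3)), (np.float64(212.0), np.float64(367.3), np.float64(356.3), np.float64(0.3))]
green top [(np.float64(103.0), np.float64(267.5), np.float64(163.4), np.float64(-0.1)), (np.float64(267.0), np.float64(412.5), np.float64(234.6), np.float64(-0.3))]
green scene [(np.float64(79.0), np.float64(98.2), np.float64(5.6), np.float64(-0.0)), (np.float64(89.0), np.float64(74.8), np.float64(9.3), np.float64(-0.1)), (np.float64(104.0), np.float64(49.5), np.float64(13.5), np.float64(-0.1)), (np.float64(41.0), np.float64(26.0), np.floa
[... 802 characters left out ...]
.9), np.float64(-0.2)), (np.float64(57.0), np.float64(2.0), np.float64(420.4), np.float64(-1.4))]
orange scene [(np.float64(76.0), np.float64(95.6), np.float64(93.7), np.float64(1.2)), (np.float64(42.0), np.float64(23.0), np.float64(119.6), np.float64(1.2)), (np.float64(472.0), np.float64(310.6), np.float64(212.3), np.float64(0.2)), (np.float64(1897.0), np.float64(206.5), np.float64(267.1), np.float64(1.4)), (np.float64(369.0), np.float64(365.1), np.float64(240.1), np.float64(1.0)), (np.float64(191.0), np.float64(363.1), np.float64(266.7), np.float64(-1.5)), (np.float64(118.0), np.float64(482.5), np.float64(311.5), np.float64(0.3))]
[[280.52800228 447.00636946]] [[435.95205949 197.91570179]]
```

View pics/c1.png

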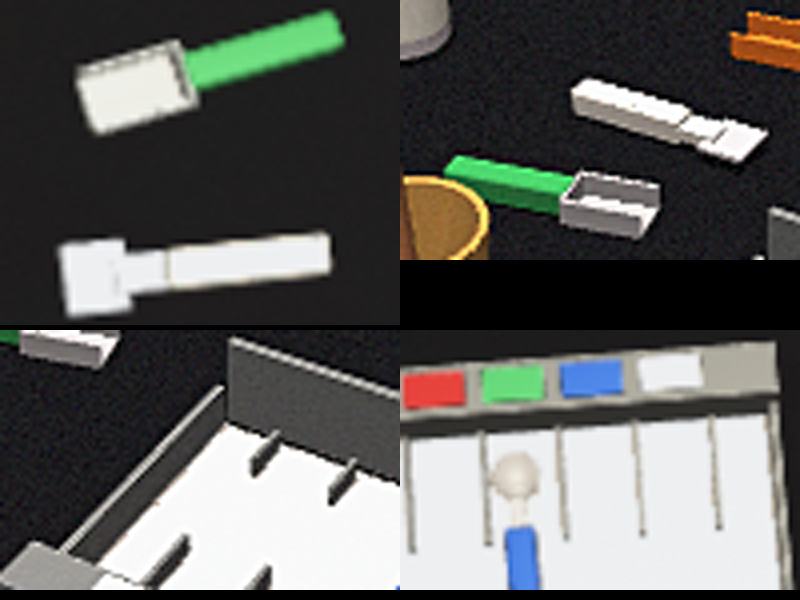

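The crop confirms the choice. The scoop is green with an open steel trough, handle about (412,235). The scraper is white with a blade to the left, handle about (410,277) in top and (263,227) in scene.

```bash
cat >> h.py <<'E'
def pick(bl,u,v): return min(bl,key=lambda b:np.hypot(b[1]-u,b[2]-v))[1:]
X0={'red':(560,320,11,-1.5),'yellow':(460,310,11,-1.4),'green':(560,-350,11,1.3),'white':(450,-340,11,1.5),'blue':(620,20,17,0.)}
E
python3 - <<'E'
from h import *
T,S=snapshot('top'),snapshot('scene')
W={'red':((142,238),(516,361)),'yellow':((146,280),(522,322)),'green':((412,234),(232,245)),'blue':((270,215),(347,311))}
for c,(a,b) in W.items():
    x,e=fit(pick(blobs(T,c),*a),pick(blobs(S,c),*b),X0[c]); print(c,x[:3].round(1),np.degrees(x[3]).round(1),'res',e.round(2))
x,e=fit((409.8,277,-.09),(263,227.5,.26),X0['white']); print('white',x[:3].round(1),np.degrees(x[3]).round(1),e.round(2))
pl={'yellow':(108,(228,166),(367,356)),'red':(54,(248,165),(342,346)),'green':(0,(267,163),(317,336)),'blue':(-54,(287,162),(294,327))}
F=[(y,pick(blobs(T,c),*a),pick(blobs(S,c),*b)) for c,(y,a,b) in pl.items()]
def r(p):
    o=[]
    for y,a,b in F:
        P=box(*p,[112,y,62],[24,42,4])
        for cam,f in(('top',a),('scene',b)): g=feat(cam,P); o+=[g[0]-f[0],g[1]-f[1]]
    return o
s=least_squares(r,[620,20,0,0],x_scale=[10,10,10,.1]);print('crate',s.x[:3].round(1),np.degrees(s.x[3]).round(2),np.round(s.fun,2))
p=s.x
tab=box(*p,[-102,0,8+81],[10,24,42]); print('tab pred',feat('top',tab),feat('scene',tab),(box(*p,[-98,0,94],[0,0,0])[0]).round(1))
for n,pt in(('FL',(-98,181,36)),('FR',(-98,-181,36)),('BL',(130,181,60)),('BR',(130,-181,60))):
    q=box(*p,pt,[0,0,0])[0]; print(n,q.round(),proj('top',q).round(1),proj('scene',q).round(1))
E
```

```text
red [560.  355.7  11. ] -73.9 res 10.76
yellow [448.5 362.3  11. ] -80.7 res 2.95
green [ 563.1 -350.5   11. ] 74.5 res 7.63
blue [620.  20.  17.] 0.0 res 1.37
white [ 442.6 -351.4   11. ] 85.9 2.25
crate [643.1  20.    0. ] 2.1 [ 1.27 -1.24 -1.33 -0.5   1.18 -0.7  -0.74 -1.3   1.37 -0.42 -0.55 -1.67
  1.4   0.15 -0.08 -2.14]
tab pred (271.19766965314784, 238.1690592784694, np.float64(0.05339696650379289)) (363.866618619236, 266.2116570340138, np.float64(1.5328813894396194)) [545.2  16.4  94. ]
FL [539. 197.  36.] [[206.  243.5]] [[436.6 312.3]]
FR [ 552. -164.   36.] [[339.  236.8]] [[296.  261.1]]
BL [766. 206.  60.] [[202.6 160.1]] [[398.2 378.8]]
BR [ 780. -156.   60.] [[334.5 153.6]] [[238.5 308.9]]
```

```bash
sed -i 's/x_scale=\[10,10,10,.1\]/x_scale=[10,10,10,.1],diff_step=[1e-3,2e-3,.03,.01]/; s/17,0\.)/17,0.06)/' h.py
cat > m.py <<'E'
from h import *
import sys
W={'red':((142,238),(516,361)),'yellow':((146,280),(522,322)),'green':((412,234),(232,245)),'blue':((270,215),(347,311))}
if __name__=='__main__':
    T,S=snapshot('top'),snapshot('scene')
    for c,(a,b) in W.items():
        x,e=fit(pick(blobs(T,c),*a),pick(blobs(S,c),*b),X0[c]); print(c,x[:3].round(1),np.degrees(x[3]).round(1),'res',e.round(2))
    x,e=fit((409.8,277,-.09),(263,227.5,.26),X0['white']); print('white',x[:3].round(1),np.degrees(x[3]).round(1),e.round(2))
    pl={'yellow':(108,(228,166),(367,356)),'red':(54,(248,165),(342,346)),'green':(0,(267,163),(317,336)),'blue':(-54,(287,162),(294,327))}
    F=[(y,pick(blobs(T,c),*a),pick(blobs(S,c),*b)) for c,(y,a,b) in pl.items()]
    def r(p):
        o=[]
        for y,a,b in F:
            P=box(*p,[112,y,62],[24,42,4])
            for cam,f in(('top',a),('scene',b)): g=feat(cam,P); o+=[g[0]-f[0],g[1]-f[1]]
        return o
    s=least_squares(r,[640,20,1,.04],x_scale=[10,10,10,.1],diff_step=[1e-3,3e-2,.5,.02]);p=s.x
    print('crate',p[:3].round(1),np.degrees(p[3]).round(2),np.round(s.fun,2))
    tab=box(*p,[-102,0,8+81],[10,24,42]); print('tab pred',feat('top',tab),feat('scene',tab),(box(*p,[-98,0,94],[0,0,0])[0]).round(1))
    for n,pt in(('FL',(-98,181,36)),('FR',(-98,-181,36)),('BL',(130,181,60)),('BR',(130,-181,60))):
        q=box(*p,pt,[0,0,0])[0]; print(n,q.round(),proj('top',q).round(1),proj('scene',q).round(1))
    for n in (-108,-54,0,54,108): print(n,box(*p,[-25,n,6],[0,0,0])[0].round(1))
E
python3 m.py
```

```text
red [559.6 377.4  10.3] -98.6 res 0.63
yellow [444.9 361.3  16.5] -84.3 res 0.31
green [ 559.5 -369.4   10. ] 104.5 res 0.39
blue [619.9  22.6  15.9] 3.9 res 0.23
white [ 441.4 -356.6    6.4] 95.3 0.4
crate [644.1  19.4  -2.7] 3.72 [ 0.53 -0.14  0.24  0.2   0.38 -0.12  0.5  -0.08  0.51 -0.38  0.37  0.02
  0.47 -0.34  0.42  0.03]
tab pred (272.59333297401827, 237.9223191759418, np.float64(0.018786365578646522)) (362.21457505172236, 266.8796438666427, np.float64(1.5371133965087758)) [546.3  13.1  91.3]
FL [535. 194.  33.] [[207.5 245.1]] [[435.4 311.5]]
FR [ 558. -168.   33.] [[340.1 234.7]] [[293.6 262.8]]
BL [762. 208.  57.] [[201.8 162. ]] [[400.4 378.8]]
BR [ 786. -153.   57.] [[333.2 151.9]] [[238. 312.]]
-108 [626.1 -90.    3.3]
-54 [622.6 -36.1   3.3]
0 [619.1  17.8   3.3]
54 [615.6  71.7   3.3]
108 [612.1 125.6   3.3]
```

Call:
apply_moves --pt "0 0 0 0 0 -0.88 1" --pt "0 0 0 0 0 -0.88 1" --pt "0 0 0 0 0 -0.88 1" --pt "0 0 0 0 0 -0.88 1" --pt "0 0 0 0 0 -0.88 1" --pt "0 0 0 0 0 -0.88 1" --pt "-0.5 -0.95 0 0 0 0 1" --pt "-0.5 -0.95 0 0 0 0 1" --grip_force 50

```text
time: 1.4
tool_pos: [243.8, 506.5, 245.2]
tcp_rot: [-180.0, 0.0, -176.2]
ft_force: [-0.4, -0.6, -0.0]
finger_gap: 85.4
grip_force: 0.0
```

Call:
apply_moves --pt "-0.5 -0.95 0 0 0 0 1" --pt "-0.5 -0.95 0 0 0 0 1" --pt "-0.5 -0.95 0 0 0 0 1" --pt "-0.5 -0.95 0 0 0 0 1" --pt "-0.5 -0.95 0 0 0 0 1" --pt "-0.5 -0.95 0 0 0 0 1" --pt "-0.5 -0.95 0 0 0 0 1" --pt "-0.5 -0.95 0 0 0 0 1"

```text
time: 2.4
tool_pos: [378.7, 286.4, 245.4]
tcp_rot: [180.0, 0.0, -176.3]
ft_force: [0.3, 0.4, 0.4]
finger_gap: 85.4
grip_force: 0.0
```

Call:
apply_moves --pt "-0.5 -0.95 0 0 0 0 1" --pt "-0.5 -0.95 0 0 0 0 1" --pt "-0.5 -0.95 0 0 0 0 1" --pt "-0.5 -0.95 0 0 0 0 1" --pt "-0.5 -0.95 0 0 0 0 1" --pt "-0.5 -0.95 0 0 0 0 1" --pt "-0.5 -0.95 0 0 0 0 1" --pt "-0.5 -0.95 0 0 0 0 1"

```text
time: 3.4
tool_pos: [513.2, 66.5, 245.4]
tcp_rot: [180.0, 0.0, -176.3]
ft_force: [0.4, 0.0, 0.0]
finger_gap: 85.5
grip_force: 0.0
```

Call:
apply_moves --pt "-0.5 -0.95 0 0 0 0 1" --pt "-0.5 -0.95 0 0 0 0 1" --pt "0 0 0 0 0 0 1" --pt "0 0 0 0 0 0 1"

```text
time: 3.9
tool_pos: [546.0, 12.9, 245.2]
tcp_rot: [180.0, -0.0, -176.3]
ft_force: [-0.1, 0.2, 0.5]
finger_gap: 85.6
grip_force: 0.0
```

Call:
apply_moves --pt "0 0 0.86 0 0 0 1" --pt "0 0 0.86 0 0 0 1" --pt "0 0 0.86 0 0 0 1" --pt "0 0 0.86 0 0 0 1" --pt "0 0 0.86 0 0 0 0.6" --pt "0 0 0.86 0 0 0 0.5" --pt "0 0 0 0 0 0 0" --pt "0 0 0 0 0 0 0" --grip_force 50

```text
time: 4.9
tool_pos: [545.5, 13.2, 90.3]
tcp_rot: [180.0, -0.1, -176.3]
ft_force: [-0.6, 0.3, -9.4]
finger_gap: 23.4
grip_force: 51.7
```

Call:
apply_moves --pt "0 0 0 0 0 0 0" --pt "0 0 0 0 0 0 0" --pt "0 0 0 0 0 0 0" --pt "0 0 0 0 0 0 0"

```text
time: 5.4
tool_pos: [545.6, 13.1, 90.3]
tcp_rot: [179.9, -0.1, -176.3]
ft_force: [-3.7, 5.1, -7.8]
finger_gap: 23.3
grip_force: 52.0
```

Call:
apply_moves --pt "0.39 0 0.03 0 0 0 0" --pt "0.38 0 0.08 0 0 0 0" --pt "0.37 0 0.13 0 0 0 0" --pt "0.35 0 0.18 0 0 0 0"

```text
time: 5.9
tool_pos: [506.6, 10.6, 82.7]
tcp_rot: [180.0, 0.7, -176.3]
ft_force: [2.0, 10.4, 10.9]
finger_gap: 23.0
grip_force: 51.4
```

Call:
apply_moves --pt "0.32 0 0.22 0 0 0 0" --pt "0.29 0 0.26 0 0 0 0"

```text
time: 6.15
tool_pos: [487.9, 9.5, 68.7]
tcp_rot: [180.0, 0.6, -176.3]
ft_force: [-3.8, 10.5, 15.3]
finger_gap: 23.3
grip_force: 53.0
```

Call:
apply_moves --pt "0.25 0 0.3 0 0 0 0" --pt "0.21 0 0.33 0 0 0 0" --pt "0.16 0 0.36 0 0 0 0" --pt "0.11 0 0.37 0 0 0 0" --pt "0 0 0 0 0 0 0" --pt "0 0 0 0 0 0 0"

```text
time: 6.9
tool_pos: [463.6, 8.0, 24.7]
tcp_rot: [179.9, 0.3, -176.3]
ft_force: [-2.5, 8.6, 1.0]
finger_gap: 23.1
grip_force: 48.9
```

Run:
```python
from h import *
print(sense()['tool_pos'],sense()['ft_force'])
S=snapshot('scene');cv2.imwrite('pics/f1.png',cv2.resize(S[180:400,200:500],None,fx=2.5,fy=2.5)[:,:,::-1])
```

```text
[463.60332438   8.00117621  24.69060864] [-2.49153638  8.61600215  1.00847949]
```

View pics/f1.png

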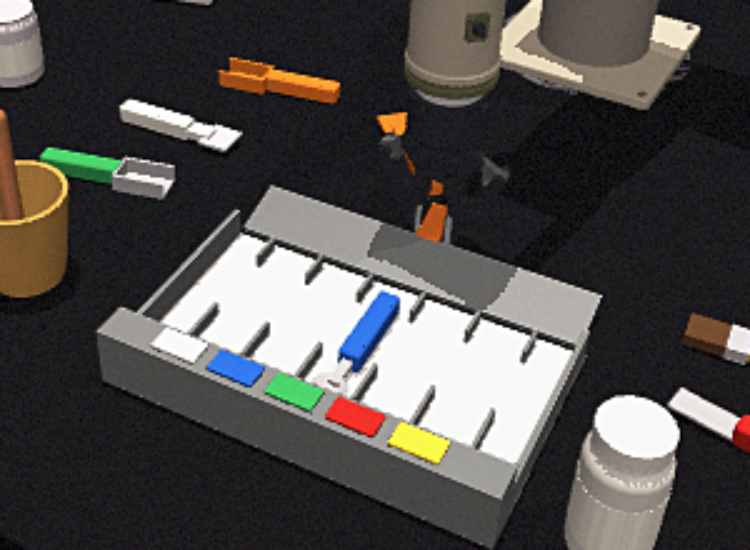

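The flap is almost down, with the tab in the jaws. I push the last bit to the stop.

Call:
apply_moves --pt "0.03 0 0.08 0 0 0 0" --pt "0 0 0.08 0 0 0 0" --pt "0 0 0.08 0 0 0 0" --pt "0 0 0.0 0 0 0 0"

```text
time: 7.45
tool_pos: [463.3, 8.0, 19.8]
tcp_rot: [179.9, 0.3, -176.3]
ft_force: [-17.1, 9.1, 30.3]
finger_gap: 23.0
grip_force: 52.9
```

Call:
apply_moves --pt "0 0 -0.1 0 0 0 1" --pt "0 0 0 0 0 0 1" --pt "0 0 0 0 0 0 1" --pt "0 0 0 0 0 0 1" --pt "0 0 -0.5 0 0 0 1" --pt "0 0 -0.95 0 0 0 1" --pt "0 0 -0.95 0 0 0 1" --pt "0 0 -0.95 0 0 0 1"

```text
time: 8.45
tool_pos: [460.8, 7.0, 120.9]
tcp_rot: [-180.0, 0.0, -176.3]
ft_force: [1.0, 0.1, -0.3]
finger_gap: 85.0
grip_force: 0.0
```

Call:
apply_moves --pt "0 0 -0.9 0 0 0 0.5" --pt "-0.88 0.03 0 0 0 0 0.5" --pt "-0.87 0.03 0 0 0 0 0.5" --pt "-0.87 0.03 0 0 0 0 0.5" --pt "-0.87 0.02 0 0 0 0 0.5" --pt "-0.87 0.02 0 0 0 0 0.5" --pt "-0.87 0.02 0 0 0 0 0.5" --pt "0 0 0 0 0 0 0.5"

```text
time: 9.45
tool_pos: [618.1, 21.7, 146.8]
tcp_rot: [-180.0, 0.0, -176.3]
ft_force: [-0.3, 0.2, -0.1]
finger_gap: 42.9
grip_force: 0.0
```

Run:
```python
from h import *
print(sense()['tool_pos'],sense()['finger_gap'])
S=snapshot('scene')
P=box(644.1,19.4,0,np.radians(3.72),[0,0,0],[0,0,0])[0]
for th in(1.25,1.3,1.35):
    q=box(644.1,19.4,-1,np.radians(3.72),[-98-86*np.sin(th),0,8+86*np.cos(th)],[0,0,0])[0]; print(th,proj('scene',q).round(1))
print([np.round(b,1) for b in blobs(S,'orange')],[np.round(b,1) for b in blobs(S,'blue')])
cv2.imwrite('pics/f2.png',cv2.resize(S[180:400,200:500],None,fx=2.5,fy=2.5)[:,:,::-1])
```

```text
[618.09252014  21.7108455  146.75058003] 42.87999649100876
1.25 [[373.7 266.4]]
1.3 [[373.8 267.5]]
1.35 [[373.8 268.5]]
[array([42. , 52.8, 36.3,  1.2]), array([97. , 94.4, 92. ,  1.2]), array([ 99. ,  21.8, 115.8,   1.2]), array([4.620e+02, 3.100e+02, 2.121e+02, 2.000e-01]), array([1.911e+03, 2.065e+02, 2.671e+02, 1.400e+00]), array([ 53. , 370.8, 246.2,   1.5]), array([144. , 373.9, 269.5,  -0.8]), array([1.120e+02, 4.828e+02, 3.115e+02, 3.000e-01])] [array([346. , 347.4, 311.7,  -1. ]), array([1.930e+02, 2.938e+02, 3.269e+02, 3.000e-01])]
```

View pics/f2.png

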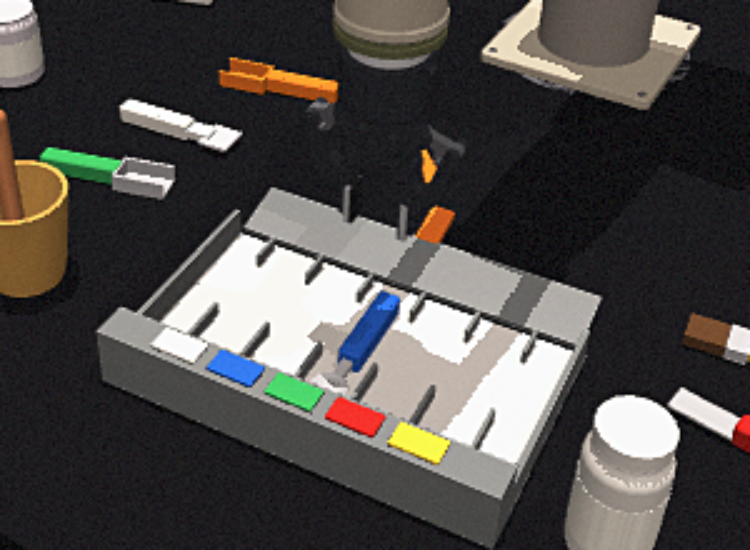

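Flap fully down: tab at (374,269), predicted (374,268.5). The spoon is still in the middle compartment, so I pick it up and move it 58 mm to blue.

Call:
apply_moves --pt "0 0 0.83 0 0 0 0.5" --pt "0 0 0.83 0 0 0 0.5" --pt "0 0 0.83 0 0 0 0.5" --pt "0 0 0.83 0 0 0 0.5" --pt "0 0 0.78 0 0 0 0.5" --pt "0 0 0 0 0 0 0.5" --pt "0 0 0 0 0 0 0" --pt "0 0 0 0 0 0 0" --grip_force 50

```text
time: 10.5
tool_pos: [618.1, 21.6, 24.9]
tcp_rot: [-180.0, 0.2, -176.3]
ft_force: [0.1, 0.6, 0.1]
finger_gap: 20.8
grip_force: 50.0
```

Call:
apply_moves --pt "0 0 0 0 0 0 0" --pt "0 0 0 0 0 0 0" --pt "0 0 -0.7 0 0 0 0" --pt "0 0 -0.8 0 0 0 0" --pt "0 0 0 0 0 0 0"

```text
time: 11.12
tool_pos: [619.5, 21.6, 71.8]
tcp_rot: [-180.0, 0.3, -176.3]
ft_force: [0.5, 0.8, -1.0]
finger_gap: 20.9
grip_force: 50.2
```

Call:
apply_moves --pt "0 -0.64 0 0 0 0 0" --pt "0 -0.64 0 0 0 0 0" --pt "0 -0.65 0 0 0 0 0" --pt "0 0 0 0 0 0 0" --pt "0 0 0 0 0 0 0"

```text
time: 11.75
tool_pos: [620.5, -36.4, 67.7]
tcp_rot: [180.0, -0.0, -176.4]
ft_force: [-0.0, 0.7, 0.2]
finger_gap: 20.6
grip_force: 50.1
```

Call:
apply_moves --pt "0 0 0.5 0 0 0 0" --pt "0 0 0.5 0 0 0 0" --pt "0 0 0.4 0 0 0 0" --pt "0 0 0 0 0 0 0" --pt "0 0 0 0 0 0 0"

```text
time: 12.38
tool_pos: [620.3, -35.9, 25.2]
tcp_rot: [180.0, -0.1, -176.3]
ft_force: [0.4, 0.7, -0.9]
finger_gap: 20.7
grip_force: 51.7
```

Call:
apply_moves --pt "0 0 0 0 0 0 0.5" --pt "0 0 0 0 0 0 0.5" --pt "0 0 0 0 0 0 0.5" --pt "0 0 -0.5 0 0 0 0.5" --pt "0 0 -0.9 0 0 0 0.5" --pt "0 0 -0.9 0 0 0 0.5" --pt "0 0 -0.9 0 0 0 0.5" --pt "0 0 -0.9 0 0 0 0.5"

```text
time: 13.38
tool_pos: [621.0, -36.2, 151.4]
tcp_rot: [-180.0, 0.1, -176.3]
ft_force: [0.3, -0.1, 0.7]
finger_gap: 43.2
grip_force: 0.0
```

```bash
cat > look.py <<'E'
from m import *
C=np.array([644.1,19.4]); A=np.radians(3.72)
def near(c,cam,img,x):
    q=feat(cam,box(*x,[0,0,0],(90,22,22)));  return pick([b for b in blobs(img,c,60)],q[0],q[1])
def look(guess):
    T,S=snapshot('top'),snapshot('scene'); print(sense()['tool_pos'].round(1),sense()['tcp_rot'].round(1))
    for c,x in guess.items():
        x,e=fit(near(c,'top',T,x),near(c,'scene',S,x),x)
        d=x[:2]-C; print(c,x[:3].round(1),np.degrees(x[3]).round(1),'res',e.round(2),'crate xy',(d@[np.cos(A),np.sin(A)]).round(1),(d@[-np.sin(A),np.cos(A)]).round(1))
    return T,S
E
python3 - <<'E'
from look import *
look({'blue':(622,-36,17,.065),'red':(560,377,11,-1.72),'yellow':(445,361,11,-1.47),'green':(560,-369,11,1.82)})
E
```

```text
[623.4 -36.5 154.6] [-179.9    0.4 -176.3]
blue [614.  -37.3   7.1] 2.8 res 1.11 crate xy -33.7 -54.6
red [559.6 377.3  10.4] -98.6 res 0.63 crate xy -61.1 362.7
yellow [444.9 361.2  16.6] -84.4 res 0.37 crate xy -176.6 354.0
green [ 559.4 -369.5    9.9] 104.4 res 0.39 crate xy -109.7 -382.5
```

```bash
cat > plan.py <<'E'
import numpy as np, json, sys
from bench import sense
# python3 plan.py claw  x,y,z,yaw,n  [x,y,z,yaw,n ...]   from the measured pose; prints rows in calls of 8
def plan(claw,legs,start=None):
    s=sense(); p=np.array(s['tool_pos'],float); yaw=s['tcp_rot'][2]
    if start: p,yaw=np.array(start[:3],float),start[3]
    rows=[]
    for x,y,z,w,n in legs:
        w0=yaw; t0=p.copy(); n=int(n); dw=(w-w0+540)%360-180
        if abs(dw)>178: dw=w-w0
        for k in range(n):
            tgt=t0+(np.array([x,y,z])-t0)*(k+1)/n; a=np.radians(yaw)
            d=tgt-p; tx=np.array([np.cos(a),np.sin(a),0]); ty=np.array([np.sin(a),-np.cos(a),0])
            r=np.round(np.array([d@tx,d@ty,-d[2]])/30,2); az=round(-np.radians(w0+dw*(k+1)/n-yaw)/.08,2)
            p=p+30*(r[0]*tx+r[1]*ty)-np.array([0,0,30*r[2]]); yaw-=np.degrees(az*.08)
            rows.append([*[float(v)+0 for v in r],0,0,az,claw]); assert np.abs(rows[-1][:6]).max()<=1,rows[-1]
    for i in range(0,len(rows),8): print(json.dumps(rows[i:i+8]))
if __name__=='__main__': plan(float(sys.argv[1]),[list(map(float,a.split(','))) for a in sys.argv[2:]])
E
python3 plan.py 0.6 559.6,377.3,170,81.4,24; python3 -c "
from h import *
for q in((690,255,0),(690,255,130)):print(proj('top',q),proj('scene',q))"
```

```text
[[0.05, 0.58, -0.02, 0, 0, 0.93, 0.6], [0.1, 0.57, -0.02, 0, 0, 0.93, 0.6], [0.13, 0.57, -0.02, 0, 0, 0.93, 0.6], [0.18, 0.55, -0.03, 0, 0, 0.93, 0.6], [0.22, 0.54, -0.02, 0, 0, 0.93, 0.6], [0.26, 0.52, -0.02, 0, 0, 0.93, 0.6], [0.29, 0.5, -0.02, 0, 0, 0.93, 0.6], [0.34, 0.48, -0.02, 0, 0, 0.93, 0.6]]
[[0.36, 0.45, -0.02, 0, 0, 0.93, 0.6], [0.4, 0.42, -0.02, 0, 0, 0.93, 0.6], [0.43, 0.39, -0.02, 0, 0, 0.93, 0.6], [0.46, 0.36, -0.03, 0, 0, 0.93, 0.6], [0.49, 0.32, -0.02, 0, 0, 0.93, 0.6], [0.5, 0.29, -0.02, 0, 0, 0.93, 0.6], [0.53, 0.25, -0.02, 0, 0, 0.93, 0.6], [0.54, 0.21, -0.02, 0, 0, 0.93, 0.6]]
[[0.56, 0.16, -0.02, 0, 0, 0.93, 0.6], [0.57, 0.13, -0.02, 0, 0, 0.93, 0.6], [0.57, 0.08, -0.03, 0, 0, 0.93, 0.6], [0.58, 0.04, -0.02, 0, 0, 0.93, 0.6], [0.58, 0.0, -0.02, 0, 0, 0.93, 0.6], [0.58, -0.05, -0.02, 0, 0, 0.93, 0.6], [0.58, -0.09, -0.02, 0, 0, 0.93, 0.6], [0.56, -0.13, -0.02, 0, 0, 0.93, 0.6]]
[[188.81132527 193.0302762 ]] [[434.25901025 382.60693515]]
[[177.85905468 180.32196197]] [[445.31309743 336.23410199]]
```

Call:
apply_moves --pt "0.05 0.58 -0.02 0 0 0.93 0.6" --pt "0.1 0.57 -0.02 0 0 0.93 0.6" --pt "0.13 0.57 -0.02 0 0 0.93 0.6" --pt "0.18 0.55 -0.03 0 0 0.93 0.6" --pt "0.22 0.54 -0.02 0 0 0.93 0.6" --pt "0.26 0.52 -0.02 0 0 0.93 0.6" --pt "0.29 0.5 -0.02 0 0 0.93 0.6" --pt "0.34 0.48 -0.02 0 0 0.93 0.6"

```text
time: 14.48
tool_pos: [599.0, 102.4, 153.9]
tcp_rot: [-180.0, -0.0, 149.5]
ft_force: [-0.6, 0.2, 0.6]
finger_gap: 51.5
grip_force: 0.0
```

Call:
apply_moves --pt "0.36 0.45 -0.02 0 0 0.93 0.6" --pt "0.4 0.42 -0.02 0 0 0.93 0.6" --pt "0.43 0.39 -0.02 0 0 0.93 0.6" --pt "0.46 0.36 -0.03 0 0 0.93 0.6" --pt "0.49 0.32 -0.02 0 0 0.93 0.6" --pt "0.5 0.29 -0.02 0 0 0.93 0.6" --pt "0.53 0.25 -0.02 0 0 0.93 0.6" --pt "0.54 0.21 -0.02 0 0 0.93 0.6"

```text
time: 15.48
tool_pos: [577.9, 240.2, 158.9]
tcp_rot: [-180.0, -0.0, 115.4]
ft_force: [0.4, 0.6, -0.4]
finger_gap: 51.4
grip_force: 0.0
```

Call:
apply_moves --pt "0.56 0.16 -0.02 0 0 0.93 0.6" --pt "0.57 0.13 -0.02 0 0 0.93 0.6" --pt "0.57 0.08 -0.03 0 0 0.93 0.6" --pt "0.58 0.04 -0.02 0 0 0.93 0.6" --pt "0.58 0.0 -0.02 0 0 0.93 0.6" --pt "0.58 -0.05 -0.02 0 0 0.93 0.6" --pt "0.58 -0.09 -0.02 0 0 0.93 0.6" --pt "0.56 -0.13 -0.02 0 0 0.93 0.6"

```text
time: 16.48
tool_pos: [556.4, 378.0, 164.0]
tcp_rot: [-180.0, 0.0, 81.3]
ft_force: [0.6, -0.6, 0.5]
finger_gap: 51.5
grip_force: 0.0
```

```bash
python3 - <<'E'
from look import *
T,S=look({'blue':(622,-36,17,.065),'red':(560,377,11,-1.72),'yellow':(445,361,11,-1.47),'green':(560,-369,11,1.82)})
o=np.hstack([cv2.resize(T[140:300,115:275],(400,400)),cv2.resize(S[240:400,400:560],(400,400))])
cv2.imwrite('pics/r1.png',o[:,:,::-1])
E
python3 plan.py 0.6 559.6,377.3,17,81.4,7
```

```text
[556.1 378.9 164.1] [-180.    -0.    81.4]
blue [622.3 -34.5  15.6] 3.9 res 0.26 crate xy -25.2 -52.4
red [559.4 377.1   9. ] -99.9 res 0.06 crate xy -61.3 362.4
yellow [446.8 350.1  14.2] -75.9 res 2.83 crate xy -175.4 342.8
green [ 559.5 -369.4    9.8] 104.4 res 0.44 crate xy -109.7 -382.5
[[-0.01, 0.02, 0.7, 0, 0, 0.0, 0.6], [0.0, 0.02, 0.7, 0, 0, 0.0, 0.6], [-0.01, 0.01, 0.7, 0, 0, 0.0, 0.6], [0.0, 0.02, 0.7, 0, 0, 0.0, 0.6], [-0.01, 0.02, 0.7, 0, 0, 0.01, 0.6], [0.0, 0.02, 0.7, 0, 0, -0.0, 0.6], [-0.01, 0.01, 0.7, 0, 0, -0.0, 0.6]]
```

Spoon verified in the blue compartment at crate (-25,-52), yaw 3.9°. Now I grasp the red spatula.

Call:
apply_moves --pt "0 0.02 0.7 0 0 0 0.6" --pt "0 0.02 0.7 0 0 0 0.6" --pt "0 0.01 0.7 0 0 0 0.6" --pt "0 0.02 0.7 0 0 0 0.6" --pt "-0.01 0.02 0.7 0 0 0 0.6" --pt "0 0.02 0.7 0 0 0 0.6" --pt "0 0.01 0.7 0 0 0 0.6" --pt "0 0 0 0 0 0 0"

```text
time: 17.58
tool_pos: [558.6, 375.7, 14.3]
tcp_rot: [-179.8, 0.2, 81.4]
ft_force: [-0.0, -0.9, -0.4]
finger_gap: 34.5
grip_force: 0.0
```

Call:
apply_moves --pt "0 0 0 0 0 0 0" --pt "0 0 0 0 0 0 0" --pt "0 0 0 0 0 0 0" --pt "0 0 -0.5 0 0 0 0" --pt "0 0 -1 0 0 0 0" --pt "0 0 -1 0 0 0 0" --pt "0 0 -1 0 0 0 0" --pt "0 0 0 0 0 0 0"

```text
time: 18.58
tool_pos: [562.7, 378.1, 127.6]
tcp_rot: [179.6, -0.3, 81.4]
ft_force: [0.1, -0.0, -0.1]
finger_gap: 20.7
grip_force: 51.7
```

```bash
python3 - <<'E'
from look import *
T,S=look({'red':(559,377,110,-1.72)})
o=np.hstack([cv2.resize(T[140:300,115:275],(400,400)),cv2.resize(S[200:400,400:600],(400,400))])
cv2.imwrite('pics/r2.png',o[:,:,::-1])
E
python3 plan.py 0 615.6,71.7,130,-176.3,24 615.6,71.7,60,-176.3,4
```

```text
[560.6 376.8 123. ] [179.9  -0.   81.4]
red [556.2 392.3 105.2] -107.1 res 11.32 crate xy -63.5 377.8
[[-0.41, 0.14, -0.01, 0, 0, -0.93, 0.0], [-0.41, 0.11, -0.01, 0, 0, -0.93, 0.0], [-0.43, 0.07, -0.01, 0, 0, -0.93, 0.0], [-0.43, 0.05, -0.01, 0, 0, -0.93, 0.0], [-0.43, 0.01, -0.01, 0, 0, -0.93, 0.0], [-0.43, -0.02, -0.01, 0, 0, -0.93, 0.0], [-0.43, -0.05, -0.01, 0, 0, -0.93, 0.0], [-0.42, -0.08, -0.01, 0, 0, -0.93, 0.0]]
[[-0.41, -0.11, -0.01, 0, 0, -0.93, 0.0], [-0.41, -0.14, -0.01, 0, 0, -0.93, 0.0], [-0.39, -0.18, -0.01, 0, 0, -0.93, 0.0], [-0.38, -0.2, -0.01, 0, 0, -0.93, 0.0], [-0.37, -0.23, -0.01, 0, 0, -0.93, 0.0], [-0.34, -0.26, -0.01, 0, 0, -0.93, 0.0], [-0.33, -0.28, -0.01, 0, 0, -0.93, 0.0], [-0.3, -0.31, -0.01, 0, 0, -0.93, 0.0]]
[[-0.28, -0.32, -0.01, 0, 0, -0.93, 0.0], [-0.26, -0.35, 0.0, 0, 0, -0.93, 0.0], [-0.23, -0.36, -0.01, 0, 0, -0.93, 0.0], [-0.2, -0.38, -0.01, 0, 0, -0.93, 0.0], [-0.17, -0.4, -0.01, 0, 0, -0.93, 0.0], [-0.14, -0.41, -0.01, 0, 0, -0.93, 0.0], [-0.11, -0.41, -0.01, 0, 0, -0.93, 0.0], [-0.08, -0.42, -0.01, 0, 0, -0.93, 0.0]]
[[0.0, 0.0, 0.58, 0, 0, 0.0, 0.0], [0.0, 0.0, 0.59, 0, 0, 0.0, 0.0], [0.0, 0.0, 0.58, 0, 0, 0.0, 0.0], [0.0, -0.01, 0.58, 0, 0, 0.0, 0.0]]
```

View pics/r2.png

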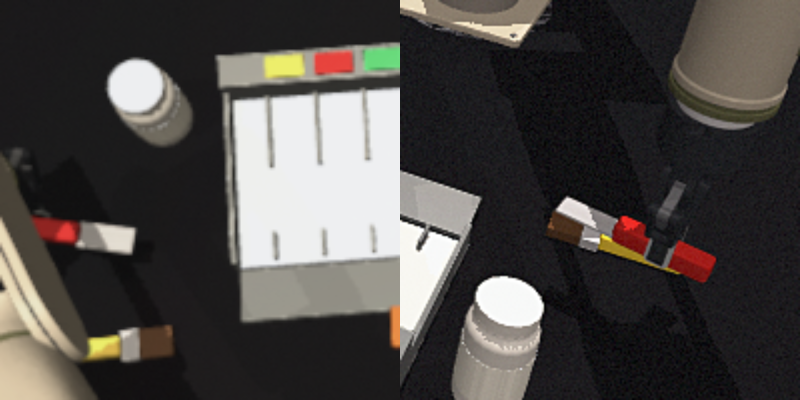

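The spatula is held level, with its blade towards the crate. I carry it over.

Call:
apply_moves --pt "-0.41 0.14 -0.01 0 0 -0.93 0" --pt "-0.41 0.11 -0.01 0 0 -0.93 0" --pt "-0.43 0.07 -0.01 0 0 -0.93 0" --pt "-0.43 0.05 -0.01 0 0 -0.93 0" --pt "-0.43 0.01 -0.01 0 0 -0.93 0" --pt "-0.43 -0.02 -0.01 0 0 -0.93 0" --pt "-0.43 -0.05 -0.01 0 0 -0.93 0" --pt "-0.42 -0.08 -0.01 0 0 -0.93 0"

```text
time: 19.68
tool_pos: [577.5, 274.0, 122.6]
tcp_rot: [-179.8, -0.0, 115.6]
ft_force: [0.7, 0.6, -1.0]
finger_gap: 21.2
grip_force: 51.7
```

Call:
apply_moves --pt "-0.41 -0.11 -0.01 0 0 -0.93 0" --pt "-0.41 -0.14 -0.01 0 0 -0.93 0" --pt "-0.39 -0.18 -0.01 0 0 -0.93 0" --pt "-0.38 -0.2 -0.01 0 0 -0.93 0" --pt "-0.37 -0.23 -0.01 0 0 -0.93 0" --pt "-0.34 -0.26 -0.01 0 0 -0.93 0" --pt "-0.33 -0.28 -0.01 0 0 -0.93 0" --pt "-0.3 -0.31 -0.01 0 0 -0.93 0"

```text
time: 20.68
tool_pos: [595.7, 172.5, 125.1]
tcp_rot: [-179.9, -0.1, 149.7]
ft_force: [0.8, 0.9, -0.6]
finger_gap: 21.0
grip_force: 51.7
```

Call:
apply_moves --pt "-0.28 -0.32 -0.01 0 0 -0.93 0" --pt "-0.26 -0.35 0 0 0 -0.93 0" --pt "-0.23 -0.36 -0.01 0 0 -0.93 0" --pt "-0.2 -0.38 -0.01 0 0 -0.93 0" --pt "-0.17 -0.4 -0.01 0 0 -0.93 0" --pt "-0.14 -0.41 -0.01 0 0 -0.93 0" --pt "-0.11 -0.41 -0.01 0 0 -0.93 0" --pt "-0.08 -0.42 -0.01 0 0 -0.93 0"

```text
time: 21.68
tool_pos: [614.0, 71.2, 127.2]
tcp_rot: [180.0, -0.2, -176.2]
ft_force: [-0.6, -0.9, -0.6]
finger_gap: 20.8
grip_force: 51.7
```

Call:
apply_moves --pt "0 0 0.58 0 0 0 0" --pt "0 0 0.59 0 0 0 0" --pt "0 0 0 0 0 0 0" --pt "0 0 0 0 0 0 0"

```text
time: 22.18
tool_pos: [614.9, 72.2, 93.6]
tcp_rot: [180.0, -0.1, -176.3]
ft_force: [0.5, -0.0, 0.7]
finger_gap: 20.5
grip_force: 51.7
```

```bash
python3 - <<'E'
from look import *
T,S=look({'red':(615,72,85,.065),'yellow':(445,361,11,-1.47)})
E
python3 plan.py 0 615.6,71.7,23,-176.3,4
```

```text
[615.7  72.   94.7] [-1.800e+02  1.000e-01 -1.763e+02]
[[0.0, 0.0, 0.6, 0, 0, 0.0, 0.0], [0.0, -0.01, 0.6, 0, 0, 0.0, 0.0], [0.0, 0.0, 0.59, 0, 0, 0.0, 0.0], [0.0, 0.0, 0.6, 0, 0, 0.0, 0.0]]Traceback (most recent call last):
  File "<stdin>", line 2, in <module>
  File "look.py", line 8, in look
    x,e=fit(near(c,'top',T,x),near(c,'scene',S,x),x)
            ~~~~^^^^^^^^^^^^^
  File "look.py", line 4, in near
    q=feat(cam,box(*x,[0,0,0],(90,22,22)));  return pick([b for b in blobs(img,c,60)],q[0],q[1])
                                                    ~~~~^^^^^^^^^^^^^^^^^^^^^^^^^^^^^^^^^^^^^^^^
  File "h.py", line 29, in pick
    def pick(bl,u,v): return min(bl,key=lambda b:np.hypot(b[1]-u,b[2]-v))[1:]
                             ~~~^^^^^^^^^^^^^^^^^^^^^^^^^^^^^^^^^^^^^^^^^
ValueError: min() iterable argument is empty
```

Call:
apply_moves --pt "0 0 0.6 0 0 0 0" --pt "0 0 0.6 0 0 0 0" --pt "0 0 0.6 0 0 0 0" --pt "0 0 0.5 0 0 0 0" --pt "0 0 0.1 0 0 0 0" --pt "0 0 0 0 0 0 0"

```text
time: 23.02
tool_pos: [615.1, 71.8, 22.1]
tcp_rot: [180.0, -0.0, -176.3]
ft_force: [-3.2, 0.3, 6.2]
finger_gap: 20.8
grip_force: 54.3
```

Call:
apply_moves --pt "0 0 0 0 0 0 0.5" --pt "0 0 0 0 0 0 0.5" --pt "0 0 0 0 0 0 0.5" --pt "0 0 -0.5 0 0 0 0.5" --pt "0 0 -0.9 0 0 0 0.5" --pt "0 0 -0.9 0 0 0 0.5" --pt "0 0 -0.9 0 0 0 0.5" --pt "0 0 -0.9 0 0 0 0.5"

```text
time: 24.02
tool_pos: [615.5, 71.7, 147.4]
tcp_rot: [-180.0, 0.1, -176.3]
ft_force: [1.1, 0.1, 0.2]
finger_gap: 42.6
grip_force: 0.0
```

```bash
python3 plan.py 0.6 445,361.3,160,95.7,24
```

```text
[[0.21, 0.42, -0.02, 0, 0, 0.8, 0.6], [0.24, 0.4, -0.02, 0, 0, 0.8, 0.6], [0.26, 0.39, -0.01, 0, 0, 0.8, 0.6], [0.28, 0.36, -0.02, 0, 0, 0.8, 0.6], [0.31, 0.35, -0.02, 0, 0, 0.8, 0.6], [0.33, 0.33, -0.02, 0, 0, 0.8, 0.6], [0.36, 0.31, -0.01, 0, 0, 0.8, 0.6], [0.37, 0.28, -0.02, 0, 0, 0.8, 0.6]]
[[0.38, 0.27, -0.02, 0, 0, 0.8, 0.6], [0.41, 0.23, -0.02, 0, 0, 0.8, 0.6], [0.41, 0.21, -0.01, 0, 0, 0.8, 0.6], [0.43, 0.18, -0.02, 0, 0, 0.8, 0.6], [0.44, 0.15, -0.02, 0, 0, 0.8, 0.6], [0.45, 0.13, -0.02, 0, 0, 0.8, 0.6], [0.46, 0.09, -0.01, 0, 0, 0.8, 0.6], [0.46, 0.07, -0.02, 0, 0, 0.8, 0.6]]
[[0.47, 0.04, -0.02, 0, 0, 0.8, 0.6], [0.47, 0.0, -0.02, 0, 0, 0.8, 0.6], [0.46, -0.02, -0.01, 0, 0, 0.8, 0.6], [0.47, -0.05, -0.02, 0, 0, 0.8, 0.6], [0.45, -0.08, -0.02, 0, 0, 0.8, 0.6], [0.46, -0.11, -0.02, 0, 0, 0.8, 0.6], [0.44, -0.14, -0.01, 0, 0, 0.8, 0.6], [0.44, -0.17, -0.02, 0, 0, 0.8, 0.6]]
```

Call:
apply_moves --pt "0.21 0.42 -0.02 0 0 0.8 0.6" --pt "0.24 0.4 -0.02 0 0 0.8 0.6" --pt "0.26 0.39 -0.01 0 0 0.8 0.6" --pt "0.28 0.36 -0.02 0 0 0.8 0.6" --pt "0.31 0.35 -0.02 0 0 0.8 0.6" --pt "0.33 0.33 -0.02 0 0 0.8 0.6" --pt "0.36 0.31 -0.01 0 0 0.8 0.6" --pt "0.37 0.28 -0.02 0 0 0.8 0.6"

```text
time: 25.02
tool_pos: [558.2, 168.6, 150.6]
tcp_rot: [180.0, 0.1, 154.2]
ft_force: [0.3, -0.3, 0.4]
finger_gap: 51.3
grip_force: 0.0
```

Run:
```python
from look import *
T,S=look({'red':(615,72,17,.065),'yellow':(445,361,11,-1.47),'green':(560,-369,11,1.82),'blue':(622,-36,17,.065)})
```

```text
[558.  169.2 150.6] [179.9   0.  154.4]
red [613.9  72.1  17.6] 3.2 res 0.56 crate xy -26.7 54.6
yellow [444.6 370.   21.3] -84.9 res 6.38 crate xy -176.3 362.9
green [ 559.3 -369.3    9.8] 104.2 res 0.44 crate xy -109.8 -382.3
blue [622.4 -34.5  15.4] 3.9 res 0.27 crate xy -25.2 -52.4
```

Red is placed at crate (-27, 54.6). On to the brush.

Call:
apply_moves --pt "0.38 0.27 -0.02 0 0 0.8 0.6" --pt "0.41 0.23 -0.02 0 0 0.8 0.6" --pt "0.41 0.21 -0.01 0 0 0.8 0.6" --pt "0.43 0.18 -0.02 0 0 0.8 0.6" --pt "0.44 0.15 -0.02 0 0 0.8 0.6" --pt "0.45 0.13 -0.02 0 0 0.8 0.6" --pt "0.46 0.09 -0.01 0 0 0.8 0.6" --pt "0.46 0.07 -0.02 0 0 0.8 0.6"

```text
time: 26.12
tool_pos: [501.9, 264.7, 154.3]
tcp_rot: [180.0, 0.0, 125.0]
ft_force: [-0.1, -0.4, 0.8]
finger_gap: 51.3
grip_force: 0.0
```

Call:
apply_moves --pt "0.47 0.04 -0.02 0 0 0.8 0.6" --pt "0.47 0 -0.02 0 0 0.8 0.6" --pt "0.46 -0.02 -0.01 0 0 0.8 0.6" --pt "0.47 -0.05 -0.02 0 0 0.8 0.6" --pt "0.45 -0.08 -0.02 0 0 0.8 0.6" --pt "0.46 -0.11 -0.02 0 0 0.8 0.6" --pt "0.44 -0.14 -0.01 0 0 0.8 0.6" --pt "0.44 -0.17 -0.02 0 0 0.8 0.6"

```text
time: 27.12
tool_pos: [445.2, 361.4, 158.5]
tcp_rot: [179.9, -0.0, 95.7]
ft_force: [-0.5, 1.2, 0.2]
finger_gap: 51.4
grip_force: 0.0
```

```bash
python3 - <<'E'
from look import *
S=snapshot('scene');cv2.imwrite('pics/y1.png',cv2.resize(S[240:400,420:620],None,fx=3,fy=3)[:,:,::-1])
print([np.round(b,1) for b in blobs(S,'yellow')])
E
python3 plan.py 0.6 445.5,362.5,17,95.7,7
```

```text
[array([6.000e+01, 5.094e+02, 3.174e+02, 4.000e-01]), array([2.120e+02, 3.673e+02, 3.563e+02, 3.000e-01])]
[[0.0, 0.01, 0.67, 0, 0, -0.01, 0.6], [0.0, 0.0, 0.68, 0, 0, -0.0, 0.6], [-0.01, 0.01, 0.67, 0, 0, -0.01, 0.6], [0.0, 0.0, 0.68, 0, 0, -0.0, 0.6], [0.0, 0.01, 0.67, 0, 0, -0.01, 0.6], [0.0, 0.0, 0.68, 0, 0, -0.0, 0.6], [0.0, 0.01, 0.67, 0, 0, -0.01, 0.6]]
```

View pics/y1.png

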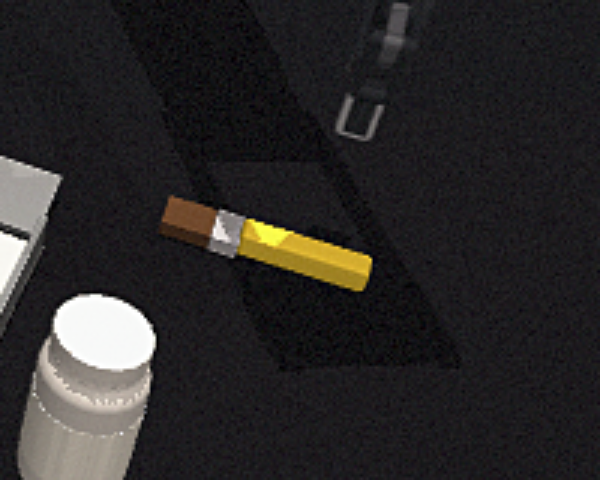

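The brush is unmoved: handle centre about (522,325) in the scene view. The darker front face was missed by the threshold, which explains the high z.

Call:
apply_moves --pt "0 0.01 0.67 0 0 0 0.6" --pt "0 0 0.68 0 0 0 0.6" --pt "0.01 0.01 0.67 0 0 0 0.6" --pt "0 0 0.68 0 0 0 0.6" --pt "0 0.01 0.67 0 0 0 0.6" --pt "0 0 0.68 0 0 0 0.6" --pt "0 0.01 0.65 0 0 0 0.6" --pt "0 0 0 0 0 0 0"

```text
time: 28.18
tool_pos: [444.5, 360.8, 14.3]
tcp_rot: [-179.8, 0.1, 95.7]
ft_force: [-0.7, 0.8, -0.1]
finger_gap: 34.0
grip_force: 0.0
```

Call:
apply_moves --pt "0 0 0 0 0 0 0" --pt "0 0 0 0 0 0 0" --pt "0 0 0 0 0 0 0" --pt "0 0 -0.5 0 0 0 0" --pt "0 0 -1 0 0 0 0" --pt "0 0 -1 0 0 0 0" --pt "0 0 -1 0 0 0 0" --pt "0 0 0 0 0 0 0"

```text
time: 29.18
tool_pos: [448.2, 363.3, 126.3]
tcp_rot: [179.6, -0.2, 95.7]
ft_force: [0.2, -1.4, -0.9]
finger_gap: 20.6
grip_force: 51.5
```

```bash
python3 plan.py 0 612.1,125.6,130,-176.3,24
python3 - <<'E'
from look import *
S=snapshot('scene')
print([np.round(b,1) for b in blobs(S,'yellow')],proj('scene',(444,362,120)))
E
```

```text
[[-0.35, 0.19, -0.01, 0, 0, -0.8, 0.0], [-0.36, 0.17, 0.0, 0, 0, -0.8, 0.0], [-0.38, 0.15, -0.01, 0, 0, -0.8, 0.0], [-0.38, 0.13, 0.0, 0, 0, -0.8, 0.0], [-0.39, 0.09, -0.01, 0, 0, -0.8, 0.0], [-0.39, 0.08, 0.0, 0, 0, -0.8, 0.0], [-0.4, 0.05, -0.01, 0, 0, -0.8, 0.0], [-0.4, 0.02, 0.0, 0, 0, -0.8, 0.0]]
[[-0.4, 0.0, -0.01, 0, 0, -0.8, 0.0], [-0.4, -0.03, 0.0, 0, 0, -0.8, 0.0], [-0.4, -0.06, -0.01, 0, 0, -0.8, 0.0], [-0.39, -0.08, 0.0, 0, 0, -0.8, 0.0], [-0.39, -0.1, -0.01, 0, 0, -0.8, 0.0], [-0.38, -0.13, 0.0, 0, 0, -0.8, 0.0], [-0.37, -0.15, -0.01, 0, 0, -0.8, 0.0], [-0.36, -0.18, 0.0, 0, 0, -0.8, 0.0]]
[[-0.35, -0.2, -0.01, 0, 0, -0.8, 0.0], [-0.33, -0.22, 0.0, 0, 0, -0.8, 0.0], [-0.32, -0.24, -0.01, 0, 0, -0.8, 0.0], [-0.3, -0.26, 0.0, 0, 0, -0.8, 0.0], [-0.29, -0.28, -0.01, 0, 0, -0.8, 0.0], [-0.27, -0.3, 0.0, 0, 0, -0.8, 0.0], [-0.25, -0.32, -0.01, 0, 0, -0.8, 0.0], [-0.22, -0.33, 0.0, 0, 0, -0.8, 0.0]]
[array([2.120e+02, 3.673e+02, 3.563e+02, 3.000e-01])] [[535.19844796 285.61788475]]
```

Call:
apply_moves --pt "-0.35 0.19 -0.01 0 0 -0.8 0" --pt "-0.36 0.17 0 0 0 -0.8 0" --pt "-0.38 0.15 -0.01 0 0 -0.8 0" --pt "-0.38 0.13 0 0 0 -0.8 0" --pt "-0.39 0.09 -0.01 0 0 -0.8 0" --pt "-0.39 0.08 0 0 0 -0.8 0" --pt "-0.4 0.05 -0.01 0 0 -0.8 0" --pt "-0.4 0.02 0 0 0 -0.8 0"

```text
time: 30.22
tool_pos: [499.9, 281.8, 121.4]
tcp_rot: [-179.9, -0.0, 125.2]
ft_force: [-0.2, 0.5, -0.5]
finger_gap: 20.8
grip_force: 51.5
```

Call:
apply_moves --pt "-0.4 0 -0.01 0 0 -0.8 0" --pt "-0.4 -0.03 0 0 0 -0.8 0" --pt "-0.4 -0.06 -0.01 0 0 -0.8 0" --pt "-0.39 -0.08 0 0 0 -0.8 0" --pt "-0.39 -0.1 -0.01 0 0 -0.8 0" --pt "-0.38 -0.13 0 0 0 -0.8 0" --pt "-0.37 -0.15 -0.01 0 0 -0.8 0" --pt "-0.36 -0.18 0 0 0 -0.8 0"

```text
time: 31.22
tool_pos: [554.5, 202.7, 122.5]
tcp_rot: [-179.9, -0.1, 154.5]
ft_force: [0.3, 0.1, -1.0]
finger_gap: 21.0
grip_force: 51.5
```

Call:
apply_moves --pt "-0.35 -0.2 -0.01 0 0 -0.8 0" --pt "-0.33 -0.22 0 0 0 -0.8 0" --pt "-0.32 -0.24 -0.01 0 0 -0.8 0" --pt "-0.3 -0.26 0 0 0 -0.8 0" --pt "-0.29 -0.28 -0.01 0 0 -0.8 0" --pt "-0.27 -0.3 0 0 0 -0.8 0" --pt "-0.25 -0.32 -0.01 0 0 -0.8 0" --pt "-0.22 -0.33 0 0 0 -0.8 0"

```text
time: 32.22
tool_pos: [608.9, 123.5, 123.6]
tcp_rot: [-180.0, -0.2, -176.2]
ft_force: [-0.5, -0.0, -0.9]
finger_gap: 21.0
grip_force: 51.5
```

Call:
apply_moves --pt "0 0 0.5 0 0 0 0" --pt "0 0 0.5 0 0 0 0" --pt "0 0 0 0 0 0 0" --pt "0 0 0 0 0 0 0"

```text
time: 32.72
tool_pos: [609.4, 124.4, 94.9]
tcp_rot: [180.0, -0.0, -176.3]
ft_force: [0.1, 0.4, -0.3]
finger_gap: 21.0
grip_force: 51.6
```

```bash
python3 plan.py 0 612.1,125.6,22,-176.3,5
python3 - <<'E'
from look import *
S=snapshot('scene');cv2.imwrite('pics/y2.png',cv2.resize(S[200:400,220:470],None,fx=3,fy=3)[:,:,::-1])
E
```

```text
[[-0.02, 0.01, 0.49, 0, 0, 0.0, 0.0], [-0.02, 0.0, 0.48, 0, 0, 0.0, 0.0], [-0.02, 0.01, 0.49, 0, 0, 0.0, 0.0], [-0.01, 0.01, 0.48, 0, 0, 0.0, 0.0], [-0.02, 0.0, 0.49, 0, 0, 0.0, 0.0]]
```

View pics/y2.png

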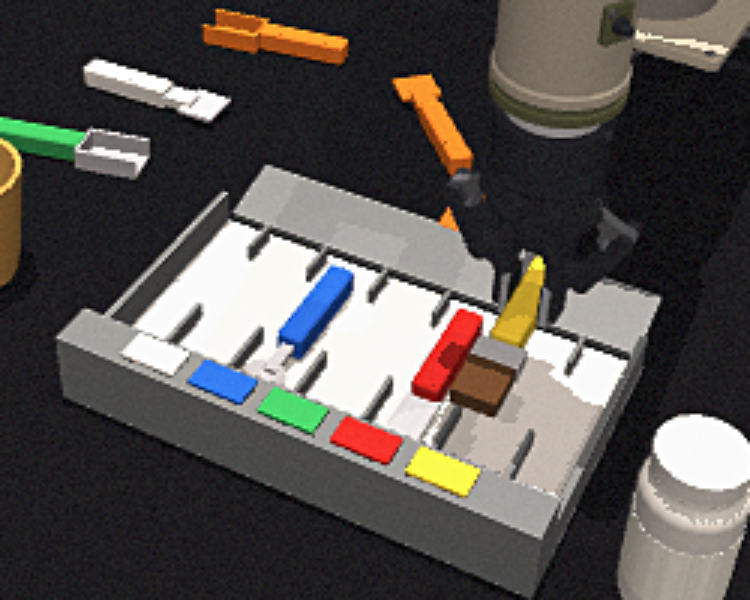

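The spoon and spatula lie in place, and the brush is held above its bay, head to the back. I lower and release it.

Call:
apply_moves --pt "-0.02 0.01 0.49 0 0 0 0" --pt "-0.02 0 0.48 0 0 0 0" --pt "-0.01 0.01 0.49 0 0 0 0" --pt "-0.01 0.01 0.48 0 0 0 0" --pt "-0.01 0 0.47 0 0 0 0" --pt "0 0 0 0 0 0 0" --pt "0 0 0 0 0 0 0"

```text
time: 33.65
tool_pos: [611.7, 125.1, 22.5]
tcp_rot: [-180.0, -0.0, -176.3]
ft_force: [0.8, -0.2, -0.3]
finger_gap: 21.0
grip_force: 53.8
```

Call:
apply_moves --pt "0 0 0 0 0 0 0.5" --pt "0 0 0 0 0 0 0.5" --pt "0 0 0 0 0 0 0.5" --pt "0 0 -0.5 0 0 0 0.5" --pt "0 0 -1 0 0 0 0.5" --pt "0 0 -1 0 0 0 0.5" --pt "0 0 -1 0 0 0 0.5" --pt "0 0 -1 0 0 0 0.5"

```text
time: 34.65
tool_pos: [612.0, 125.1, 160.5]
tcp_rot: [180.0, 0.1, -176.3]
ft_force: [-0.5, 0.3, -0.4]
finger_gap: 42.9
grip_force: 0.0
```

```bash
python3 plan.py 0.6 600,-100,190,160,12 559.5,-369.4,190,104.5,14
```

```text
[[0.07, -0.62, -0.08, 0, 0, 0.43, 0.6], [0.06, -0.63, -0.08, 0, 0, 0.43, 0.6], [0.03, -0.62, -0.09, 0, 0, 0.43, 0.6], [0.01, -0.63, -0.08, 0, 0, 0.43, 0.6], [-0.02, -0.62, -0.08, 0, 0, 0.43, 0.6], [-0.03, -0.63, -0.08, 0, 0, 0.44, 0.6], [-0.06, -0.62, -0.08, 0, 0, 0.43, 0.6], [-0.07, -0.62, -0.09, 0, 0, 0.43, 0.6]]
[[-0.1, -0.62, -0.08, 0, 0, 0.43, 0.6], [-0.12, -0.62, -0.08, 0, 0, 0.43, 0.6], [-0.14, -0.61, -0.08, 0, 0, 0.43, 0.6], [-0.16, -0.6, -0.08, 0, 0, 0.43, 0.6], [-0.13, -0.64, 0.0, 0, 0, 0.86, 0.6], [-0.17, -0.62, 0.0, 0, 0, 0.87, 0.6], [-0.22, -0.61, 0.0, 0, 0, 0.86, 0.6], [-0.25, -0.6, 0.0, 0, 0, 0.87, 0.6]]
[[-0.3, -0.58, 0.0, 0, 0, 0.86, 0.6], [-0.34, -0.55, 0.0, 0, 0, 0.87, 0.6], [-0.37, -0.53, 0.0, 0, 0, 0.86, 0.6], [-0.41, -0.5, 0.0, 0, 0, 0.87, 0.6], [-0.45, -0.48, 0.0, 0, 0, 0.86, 0.6], [-0.47, -0.44, 0.0, 0, 0, 0.87, 0.6], [-0.51, -0.4, 0.0, 0, 0, 0.86, 0.6], [-0.53, -0.38, 0.0, 0, 0, 0.87, 0.6]]
[[-0.56, -0.33, 0.0, 0, 0, 0.86, 0.6], [-0.57, -0.3, 0.0, 0, 0, 0.87, 0.6]]
```

Call:
apply_moves --pt "0.07 -0.62 -0.08 0 0 0.43 0.6" --pt "0.06 -0.63 -0.08 0 0 0.43 0.6" --pt "0.03 -0.62 -0.09 0 0 0.43 0.6" --pt "0.01 -0.63 -0.08 0 0 0.43 0.6" --pt "-0.02 -0.62 -0.08 0 0 0.43 0.6" --pt "-0.03 -0.63 -0.08 0 0 0.44 0.6" --pt "-0.06 -0.62 -0.08 0 0 0.43 0.6" --pt "-0.07 -0.62 -0.09 0 0 0.43 0.6"

```text
time: 35.65
tool_pos: [603.6, -26.1, 178.0]
tcp_rot: [-180.0, 0.0, 167.8]
ft_force: [-0.2, -1.1, 0.4]
finger_gap: 51.3
grip_force: 0.0
```

Call:
apply_moves --pt "-0.1 -0.62 -0.08 0 0 0.43 0.6" --pt "-0.12 -0.62 -0.08 0 0 0.43 0.6" --pt "-0.14 -0.61 -0.08 0 0 0.43 0.6" --pt "-0.16 -0.6 -0.08 0 0 0.43 0.6" --pt "-0.13 -0.64 0 0 0 0.86 0.6" --pt "-0.17 -0.62 0 0 0 0.87 0.6" --pt "-0.22 -0.61 0 0 0 0.86 0.6" --pt "-0.25 -0.6 0 0 0 0.87 0.6"

```text
time: 36.65
tool_pos: [587.7, -178.2, 187.3]
tcp_rot: [-180.0, -0.0, 143.9]
ft_force: [0.6, 0.7, -0.6]
finger_gap: 51.2
grip_force: 0.0
```

Run:
```python
from look import *
T,S=look({'red':(615,72,17,.065),'yellow':(612,125,17,.065),'green':(560,-369,11,1.82),'blue':(622,-36,17,.065)})
o=np.hstack([cv2.resize(T[140:300,330:490],(400,400)),cv2.resize(S[150:310,180:340],(400,400))])
cv2.imwrite('pics/g1.png',o[:,:,::-1])
```

```text
[ 587.5 -179.2  187.3] [-180.     0.   143.9]
red [614.   72.7  16.7] 3.8 res 0.36 crate xy -26.6 55.1
yellow [609.6 125.8  21.5] 3.2 res 0.24 crate xy -27.5 108.4
green [ 559.5 -369.4    9.8] 104.3 res 0.38 crate xy -109.7 -382.5
blue [624.2 -33.7  17.4] 3.3 res 0.26 crate xy -23.3 -51.7
```

View pics/g1.png

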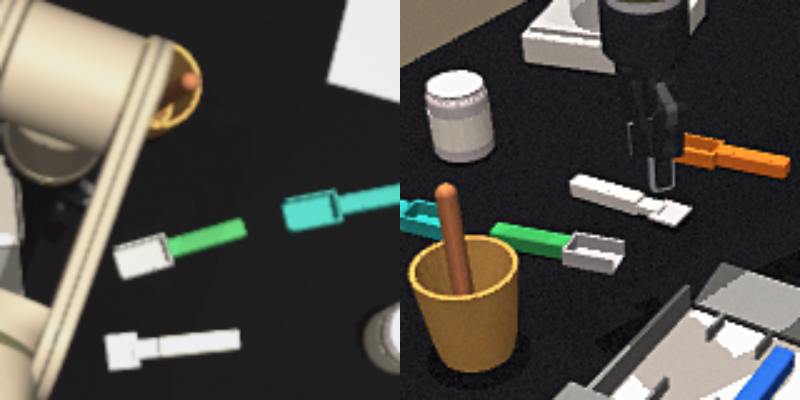

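Brush, spatula and spoon are all in place, and the green scoop is unmoved. Continuing to it.

Call:
apply_moves --pt "-0.3 -0.58 0 0 0 0.86 0.6" --pt "-0.34 -0.55 0 0 0 0.87 0.6" --pt "-0.37 -0.53 0 0 0 0.86 0.6" --pt "-0.41 -0.5 0 0 0 0.87 0.6" --pt "-0.45 -0.48 0 0 0 0.86 0.6" --pt "-0.47 -0.44 0 0 0 0.87 0.6" --pt "-0.51 -0.4 0 0 0 0.86 0.6" --pt "-0.53 -0.38 0 0 0 0.87 0.6"

```text
time: 37.75
tool_pos: [565.0, -331.2, 187.2]
tcp_rot: [180.0, -0.0, 112.3]
ft_force: [0.2, -0.3, 0.4]
finger_gap: 51.0
grip_force: 0.0
```

Call:
apply_moves --pt "-0.56 -0.33 0 0 0 0.86 0.6" --pt "-0.57 -0.3 0 0 0 0.87 0.6" --pt "0 0 0 0 0 0 0.6" --pt "0 0 0 0 0 0 0.6"

```text
time: 38.25
tool_pos: [559.3, -368.6, 187.2]
tcp_rot: [180.0, -0.0, 104.6]
ft_force: [1.4, 1.0, -0.4]
finger_gap: 51.5
grip_force: 0.0
```

```bash
python3 plan.py 0.6 559.5,-369.4,17,104.4,7
```

```text
[[0.0, 0.0, 0.81, 0, 0, 0.01, 0.6], [-0.01, 0.0, 0.81, 0, 0, 0.0, 0.6], [0.0, 0.0, 0.81, 0, 0, 0.01, 0.6], [-0.01, 0.0, 0.81, 0, 0, 0.0, 0.6], [0.0, 0.0, 0.81, 0, 0, 0.01, 0.6], [0.0, 0.0, 0.81, 0, 0, 0.01, 0.6], [-0.01, 0.0, 0.81, 0, 0, 0.0, 0.6]]
```

Call:
apply_moves --pt "0 0 0.81 0 0 0 0.6" --pt "0 0 0.81 0 0 0 0.6" --pt "0 0 0.81 0 0 0 0.6" --pt "0 0 0.81 0 0 0 0.6" --pt "0 0 0.81 0 0 0 0.6" --pt "0 0 0.81 0 0 0 0.6" --pt "0 0 0.79 0 0 0 0.6" --pt "0 0 0 0 0 0 0"

```text
time: 39.25
tool_pos: [557.6, -367.5, 15.0]
tcp_rot: [-179.8, -0.2, 104.6]
ft_force: [-0.2, 0.6, 0.9]
finger_gap: 34.4
grip_force: 0.0
```

Call:
apply_moves --pt "0 0 0 0 0 0 0" --pt "0 0 0 0 0 0 0" --pt "0 0 0 0 0 0 0" --pt "0 0 -0.5 0 0 0 0" --pt "0 0 -1 0 0 0 0" --pt "0 0 -1 0 0 0 0" --pt "0 0 -1 0 0 0 0" --pt "0 0 0 0 0 0 0"

```text
time: 40.25
tool_pos: [561.3, -371.1, 128.2]
tcp_rot: [179.7, 0.4, 104.5]
ft_force: [1.1, -0.3, -0.3]
finger_gap: 20.7
grip_force: 51.7
```

Run:
```python
from plan import plan
plan(0,[[535,-250,125,60,10],[619.1,17.8,125,3.7,14]])
```

```text
[[0.41, 0.02, 0.01, 0, 0, 0.97, 0], [0.42, -0.02, 0.01, 0, 0, 0.97, 0], [0.41, -0.05, 0.01, 0, 0, 0.97, 0], [0.4, -0.08, 0.01, 0, 0, 0.97, 0], [0.4, -0.11, 0.01, 0, 0, 0.97, 0], [0.39, -0.14, 0.01, 0, 0, 0.97, 0], [0.37, -0.17, 0.01, 0, 0, 0.97, 0], [0.37, -0.2, 0.01, 0, 0, 0.98, 0]]
[[0.34, -0.23, 0.02, 0, 0, 0.97, 0], [0.33, -0.25, 0.01, 0, 0, 0.97, 0], [0.65, -0.15, 0.0, 0, 0, 0.88, 0], [0.64, -0.19, 0.0, 0, 0, 0.87, 0], [0.63, -0.23, 0.0, 0, 0, 0.88, 0], [0.61, -0.28, 0.0, 0, 0, 0.88, 0], [0.58, -0.32, 0.0, 0, 0, 0.88, 0], [0.56, -0.36, 0.0, 0, 0, 0.87, 0]]
[[0.54, -0.4, 0.0, 0, 0, 0.88, 0], [0.51, -0.44, 0.0, 0, 0, 0.88, 0], [0.47, -0.47, 0.0, 0, 0, 0.87, 0], [0.44, -0.5, 0.0, 0, 0, 0.88, 0], [0.41, -0.53, 0.0, 0, 0, 0.88, 0], [0.36, -0.56, 0.0, 0, 0, 0.88, 0], [0.33, -0.58, 0.0, 0, 0, 0.87, 0], [0.28, -0.61, 0.0, 0, 0, 0.88, 0]]
```

Call:
apply_moves --pt "0.41 0.02 0.01 0 0 0.97 0" --pt "0.42 -0.02 0.01 0 0 0.97 0" --pt "0.41 -0.05 0.01 0 0 0.97 0" --pt "0.4 -0.08 0.01 0 0 0.97 0" --pt "0.4 -0.11 0.01 0 0 0.97 0" --pt "0.39 -0.14 0.01 0 0 0.97 0" --pt "0.37 -0.17 0.01 0 0 0.97 0" --pt "0.37 -0.2 0.01 0 0 0.98 0"

```text
time: 41.25
tool_pos: [537.4, -271.7, 119.7]
tcp_rot: [-179.9, -0.0, 68.7]
ft_force: [-0.1, -0.9, -1.7]
finger_gap: 20.9
grip_force: 51.6
```

Call:
apply_moves --pt "0.34 -0.23 0.02 0 0 0.97 0" --pt "0.33 -0.25 0.01 0 0 0.97 0" --pt "0.65 -0.15 0 0 0 0.88 0" --pt "0.64 -0.19 0 0 0 0.87 0" --pt "0.63 -0.23 0 0 0 0.88 0" --pt "0.61 -0.28 0 0 0 0.88 0" --pt "0.58 -0.32 0 0 0 0.88 0" --pt "0.56 -0.36 0 0 0 0.87 0"

```text
time: 42.25
tool_pos: [568.3, -132.8, 118.8]
tcp_rot: [-179.9, 0.0, 35.7]
ft_force: [0.5, -1.4, -1.0]
finger_gap: 21.2
grip_force: 51.6
```

Call:
apply_moves --pt "0.54 -0.4 0 0 0 0.88 0" --pt "0.51 -0.44 0 0 0 0.88 0" --pt "0.47 -0.47 0 0 0 0.87 0" --pt "0.44 -0.5 0 0 0 0.88 0" --pt "0.41 -0.53 0 0 0 0.88 0" --pt "0.36 -0.56 0 0 0 0.88 0" --pt "0.33 -0.58 0 0 0 0.87 0" --pt "0.28 -0.61 0 0 0 0.88 0"

```text
time: 43.25
tool_pos: [616.4, 20.2, 118.7]
tcp_rot: [-180.0, 0.1, 3.6]
ft_force: [0.0, -0.8, -1.0]
finger_gap: 20.8
grip_force: 51.6
```

Call:
apply_moves --pt "0 0 0.5 0 0 0 0" --pt "0 0 0.5 0 0 0 0" --pt "0 0 0 0 0 0 0" --pt "0 0 0 0 0 0 0"

```text
time: 43.75
tool_pos: [616.5, 18.9, 89.2]
tcp_rot: [180.0, 0.0, 3.7]
ft_force: [-0.4, -0.5, -0.9]
finger_gap: 20.7
grip_force: 51.7
```

```bash
python3 plan.py 0 619.1,17.8,22,3.7,5
python3 - <<'E'
from look import *
S=snapshot('scene');cv2.imwrite('pics/g2.png',cv2.resize(S[200:400,220:470],None,fx=3,fy=3)[:,:,::-1])
E
```

```text
[[0.02, 0.01, 0.45, 0, 0, -0.0, 0.0], [0.01, 0.01, 0.45, 0, 0, -0.0, 0.0], [0.02, 0.01, 0.44, 0, 0, -0.0, 0.0], [0.02, 0.0, 0.45, 0, 0, -0.0, 0.0], [0.01, 0.01, 0.45, 0, 0, -0.0, 0.0]]
```

View pics/g2.png

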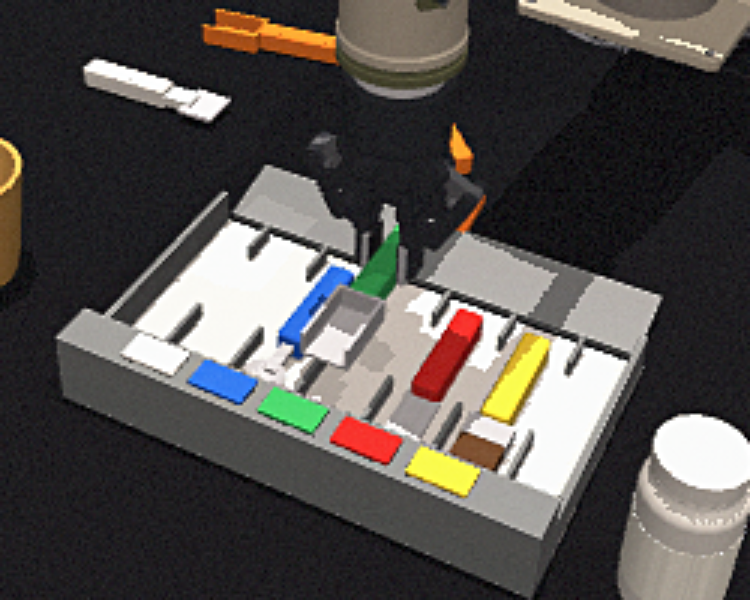

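The scoop is level above the middle bay, trough to the back. I lower and release it.

Call:
apply_moves --pt "0.02 0 0.45 0 0 0 0" --pt "0.01 0.01 0.45 0 0 0 0" --pt "0.02 0 0.44 0 0 0 0" --pt "0.02 0 0.45 0 0 0 0" --pt "0.01 0 0.43 0 0 0 0" --pt "0 0 0 0 0 0 0" --pt "0 0 0 0 0 0 0"

```text
time: 44.68
tool_pos: [619.4, 19.4, 22.7]
tcp_rot: [180.0, -0.0, 3.7]
ft_force: [1.5, 0.8, 0.1]
finger_gap: 21.2
grip_force: 54.4
```

Call:
apply_moves --pt "0 0 0 0 0 0 0.45" --pt "0 0 0 0 0 0 0.45" --pt "0 0 0 0 0 0 0.45" --pt "0 0 -0.5 0 0 0 0.45" --pt "0 0 -1 0 0 0 0.45" --pt "0 0 -1 0 0 0 0.45" --pt "0 0 -1 0 0 0 0.45" --pt "0 0 -1 0 0 0 0.45"

```text
time: 45.68
tool_pos: [619.5, 19.4, 160.4]
tcp_rot: [180.0, -0.1, 3.7]
ft_force: [-0.3, -0.7, 0.9]
finger_gap: 38.4
grip_force: 0.0
```

```bash
python3 plan.py 0.6 441.4,-356.6,160,95.3,24
```

```text
[[-0.28, 0.51, 0.0, 0, 0, -0.83, 0.6], [-0.31, 0.48, 0.0, 0, 0, -0.84, 0.6], [-0.35, 0.46, 0.0, 0, 0, -0.83, 0.6], [-0.37, 0.44, 0.0, 0, 0, -0.83, 0.6], [-0.41, 0.42, 0.0, 0, 0, -0.83, 0.6], [-0.43, 0.38, 0.0, 0, 0, -0.84, 0.6], [-0.45, 0.36, 0.0, 0, 0, -0.83, 0.6], [-0.48, 0.32, 0.0, 0, 0, -0.83, 0.6]]
[[-0.5, 0.3, 0.01, 0, 0, -0.83, 0.6], [-0.52, 0.25, 0.0, 0, 0, -0.84, 0.6], [-0.53, 0.23, 0.0, 0, 0, -0.83, 0.6], [-0.55, 0.19, 0.0, 0, 0, -0.83, 0.6], [-0.55, 0.15, 0.0, 0, 0, -0.83, 0.6], [-0.57, 0.11, 0.0, 0, 0, -0.84, 0.6], [-0.57, 0.08, 0.0, 0, 0, -0.83, 0.6], [-0.58, 0.03, 0.0, 0, 0, -0.83, 0.6]]
[[-0.58, 0.0, 0.0, 0, 0, -0.83, 0.6], [-0.57, -0.04, 0.0, 0, 0, -0.84, 0.6], [-0.58, -0.07, 0.0, 0, 0, -0.83, 0.6], [-0.56, -0.12, 0.0, 0, 0, -0.83, 0.6], [-0.56, -0.15, 0.0, 0, 0, -0.84, 0.6], [-0.55, -0.19, 0.0, 0, 0, -0.83, 0.6], [-0.53, -0.23, 0.0, 0, 0, -0.83, 0.6], [-0.51, -0.26, 0.0, 0, 0, -0.83, 0.6]]
```

Call:
apply_moves --pt "-0.28 0.51 0 0 0 -0.83 0.6" --pt "-0.31 0.48 0 0 0 -0.84 0.6" --pt "-0.35 0.46 0 0 0 -0.83 0.6" --pt "-0.37 0.44 0 0 0 -0.83 0.6" --pt "-0.41 0.42 0 0 0 -0.83 0.6" --pt "-0.43 0.38 0 0 0 -0.84 0.6" --pt "-0.45 0.36 0 0 0 -0.83 0.6" --pt "-0.48 0.32 0 0 0 -0.83 0.6"

```text
time: 46.68
tool_pos: [559.9, -106.4, 159.4]
tcp_rot: [179.9, -0.1, 34.4]
ft_force: [0.2, 0.9, 0.7]
finger_gap: 51.3
grip_force: 0.0
```

Run:
```python
from look import *
T,S=look({'red':(615,72,17,.065),'yellow':(612,125,17,.065),'green':(619,18,17,.065),'blue':(622,-36,17,.065)})
o=np.hstack([cv2.resize(T[250:306,370:442],None,fx=5.5,fy=5.5,interpolation=cv2.INTER_CUBIC),cv2.resize(S[205:261,240:312],None,fx=5.5,fy=5.5,interpolation=cv2.INTER_CUBIC)])
cv2.imwrite('pics/w1.png',o[:,:,::-1])
for z in (0,22):
    P=box(441,-356,z,np.radians(95.3),[0,0,0],[90,22,0])[::2]; print((proj('top',P)-[370,250])*5.5, (proj('scene',P)-[240,205])*5.5+[396,0])
```

```text
[ 559.7 -107.2  159.3] [179.9  -0.   34.2]
red [613.9  72.8  16.7] 3.5 res 0.31 crate xy -26.7 55.2
yellow [609.6 125.8  21.4] 3.3 res 0.24 crate xy -27.5 108.4
green [632.9  27.   37.1] -1.2 res 1.37 crate xy -10.7 8.3
blue [610.1 -39.    3.2] 1.7 res 1.32 crate xy -37.8 -56.0
[[299.19295286 120.77942108]
 [305.31353947 164.20826394]
 [121.4980346  139.93645266]
 [127.21720543 183.46094978]] [[437.6248961  121.7509338 ]
 [460.76411381 101.42115975]
 [584.82394909 166.19363036]
 [606.76619733 144.84405706]]
[[307.97519941 115.7079924 ]
 [314.20380429 159.7462684 ]
 [127.75177254 135.13266009]
 [133.56744393 179.26931907]] [[434.11840949  86.47402584]
 [457.52024627  66.36427557]
 [582.69144535 130.48855359]
 [604.87443319 109.35951772]]
```

View pics/w1.png

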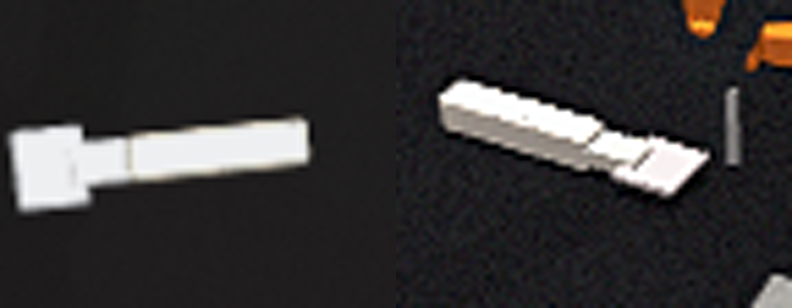

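The scraper is unmoved: the handle corners in top match the prediction to about 0.5 px. Continuing.

Call:
apply_moves --pt "-0.5 0.3 0.01 0 0 -0.83 0.6" --pt "-0.52 0.25 0 0 0 -0.84 0.6" --pt "-0.53 0.23 0 0 0 -0.83 0.6" --pt "-0.55 0.19 0 0 0 -0.83 0.6" --pt "-0.55 0.15 0 0 0 -0.83 0.6" --pt "-0.57 0.11 0 0 0 -0.84 0.6" --pt "-0.57 0.08 0 0 0 -0.83 0.6" --pt "-0.58 0.03 0 0 0 -0.83 0.6"

```text
time: 47.78
tool_pos: [500.8, -231.2, 158.6]
tcp_rot: [179.9, -0.0, 64.8]
ft_force: [-0.9, -0.3, -0.1]
finger_gap: 51.1
grip_force: 0.0
```

Call:
apply_moves --pt "-0.58 0 0 0 0 -0.83 0.6" --pt "-0.57 -0.04 0 0 0 -0.84 0.6" --pt "-0.58 -0.07 0 0 0 -0.83 0.6" --pt "-0.56 -0.12 0 0 0 -0.83 0.6" --pt "-0.56 -0.15 0 0 0 -0.84 0.6" --pt "-0.55 -0.19 0 0 0 -0.83 0.6" --pt "-0.53 -0.23 0 0 0 -0.83 0.6" --pt "-0.51 -0.26 0 0 0 -0.83 0.6"

```text
time: 48.78
tool_pos: [441.6, -356.7, 158.5]
tcp_rot: [179.9, 0.0, 95.3]
ft_force: [0.3, -0.2, -0.4]
finger_gap: 51.0
grip_force: 0.0
```

Call:
apply_moves --pt "0 0 0.3 0 0 0 0.6" --pt "0 0 0 0 0 0 0.6"

```text
time: 49.02
tool_pos: [441.1, -355.3, 147.6]
tcp_rot: [-180.0, -0.1, 95.2]
ft_force: [-0.5, 0.3, 0.4]
finger_gap: 51.6
grip_force: 0.0
```

```bash
python3 plan.py 0.6 440.5,-356,17,95.3,7
python3 - <<'E'
from look import *
T,S=look({'red':(615,72,17,.065),'yellow':(612,125,17,.065),'green':(619,18,17,.065),'blue':(622,-36,17,.065)})
E
```

```text
[[0.0, 0.0, 0.62, 0, 0, -0.0, 0.6], [-0.01, -0.01, 0.62, 0, 0, -0.01, 0.6], [0.0, 0.0, 0.63, 0, 0, -0.0, 0.6], [0.0, 0.0, 0.62, 0, 0, -0.01, 0.6], [-0.01, -0.01, 0.62, 0, 0, -0.0, 0.6], [0.0, 0.0, 0.62, 0, 0, -0.01, 0.6], [0.0, 0.0, 0.62, 0, 0, 0.0, 0.6]]
[ 441.4 -355.6  148.4] [-180.    -0.    95.2]
red [613.7  72.7  17.5] 3.0 res 0.29 crate xy -26.9 55.2
yellow [609.6 125.8  21.5] 3.2 res 0.24 crate xy -27.5 108.4
green [615.5  20.6  19.6] 3.0 res 0.19 crate xy -28.4 3.1
blue [627.6 -47.1  15.7] 5.8 res 0.25 crate xy -20.7 -65.3
```

The spoon has been knocked: it is now at crate (-20.7, -65), 11 mm off centre. The scraper's fingers would come close to it, so I recentre the spoon first.

```bash
python3 plan.py 0.5 627.6,-47.1,150,5.8,24
python3 - <<'E'
from look import *
S=snapshot('scene');T=snapshot('top')
o=np.hstack([cv2.resize(T[140:260,190:350],None,fx=2.5,fy=2.5),cv2.resize(S[250:370,260:420],None,fx=2.5,fy=2.5)])
cv2.imwrite('pics/b1.png',o[:,:,::-1])
E
```

```text
[[0.4, 0.3, 0.0, 0, 0, 0.81, 0.5], [0.42, 0.27, 0.0, 0, 0, 0.82, 0.5], [0.44, 0.24, -0.01, 0, 0, 0.81, 0.5], [0.45, 0.21, 0.0, 0, 0, 0.81, 0.5], [0.47, 0.18, 0.0, 0, 0, 0.82, 0.5], [0.48, 0.16, 0.0, 0, 0, 0.81, 0.5], [0.48, 0.12, -0.01, 0, 0, 0.81, 0.5], [0.49, 0.09, 0.0, 0, 0, 0.81, 0.5]]
[[0.5, 0.05, 0.0, 0, 0, 0.82, 0.5], [0.5, 0.03, 0.0, 0, 0, 0.81, 0.5], [0.5, -0.01, 0.0, 0, 0, 0.81, 0.5], [0.5, -0.04, -0.01, 0, 0, 0.82, 0.5], [0.5, -0.07, 0.0, 0, 0, 0.81, 0.5], [0.48, -0.11, 0.0, 0, 0, 0.81, 0.5], [0.49, -0.13, 0.0, 0, 0, 0.82, 0.5], [0.47, -0.17, -0.01, 0, 0, 0.81, 0.5]]
[[0.46, -0.2, 0.0, 0, 0, 0.81, 0.5], [0.44, -0.23, 0.0, 0, 0, 0.82, 0.5], [0.43, -0.25, 0.0, 0, 0, 0.81, 0.5], [0.42, -0.29, -0.01, 0, 0, 0.81, 0.5], [0.39, -0.3, 0.0, 0, 0, 0.82, 0.5], [0.37, -0.34, 0.0, 0, 0, 0.81, 0.5], [0.35, -0.36, 0.0, 0, 0, 0.81, 0.5], [0.33, -0.38, 0.0, 0, 0, 0.81, 0.5]]
```

View pics/b1.png

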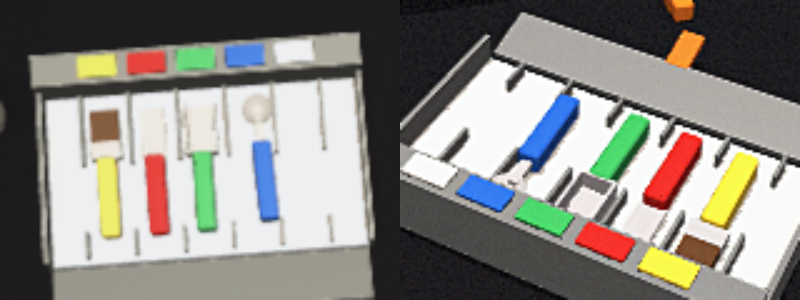

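The picture confirms it: the spoon is in the blue bay but pushed against the right side, handle about (265,180) in the crop.

Call:
apply_moves --pt "0.4 0.3 0 0 0 0.81 0.5" --pt "0.42 0.27 0 0 0 0.82 0.5" --pt "0.44 0.24 -0.01 0 0 0.81 0.5" --pt "0.45 0.21 0 0 0 0.81 0.5" --pt "0.47 0.18 0 0 0 0.82 0.5" --pt "0.48 0.16 0 0 0 0.81 0.5" --pt "0.48 0.12 -0.01 0 0 0.81 0.5" --pt "0.49 0.09 0 0 0 0.81 0.5"

```text
time: 50.22
tool_pos: [503.7, -253.1, 149.6]
tcp_rot: [180.0, -0.0, 65.4]
ft_force: [-0.3, -0.6, -0.1]
finger_gap: 42.6
grip_force: 0.0
```

Call:
apply_moves --pt "0.5 0.05 0 0 0 0.82 0.5" --pt "0.5 0.03 0 0 0 0.81 0.5" --pt "0.5 -0.01 0 0 0 0.81 0.5" --pt "0.5 -0.04 -0.01 0 0 0.82 0.5" --pt "0.5 -0.07 0 0 0 0.81 0.5" --pt "0.48 -0.11 0 0 0 0.81 0.5" --pt "0.49 -0.13 0 0 0 0.82 0.5" --pt "0.47 -0.17 -0.01 0 0 0.81 0.5"

```text
time: 51.22
tool_pos: [565.7, -149.9, 150.1]
tcp_rot: [180.0, -0.0, 35.5]
ft_force: [0.7, -0.9, -0.0]
finger_gap: 42.9
grip_force: 0.0
```

Call:
apply_moves --pt "0.46 -0.2 0 0 0 0.81 0.5" --pt "0.44 -0.23 0 0 0 0.82 0.5" --pt "0.43 -0.25 0 0 0 0.81 0.5" --pt "0.42 -0.29 -0.01 0 0 0.81 0.5" --pt "0.39 -0.3 0 0 0 0.82 0.5" --pt "0.37 -0.34 0 0 0 0.81 0.5" --pt "0.35 -0.36 0 0 0 0.81 0.5" --pt "0.33 -0.38 0 0 0 0.81 0.5"

```text
time: 52.22
tool_pos: [627.5, -46.9, 150.4]
tcp_rot: [-180.0, -0.0, 5.7]
ft_force: [-0.4, 0.5, 0.4]
finger_gap: 42.7
grip_force: 0.0
```

Call:
apply_moves --pt "0 0 0.3 0 0 0 0.5" --pt "0 0 0 0 0 0 0.5"

```text
time: 52.48
tool_pos: [626.1, -47.8, 139.7]
tcp_rot: [-180.0, 0.1, 5.9]
ft_force: [0.0, 0.4, -0.1]
finger_gap: 42.8
grip_force: 0.0
```

```bash
python3 plan.py 0.5 626,-47.1,24,5.8,5
```

```text
[[0.0, -0.01, 0.77, 0, 0, 0.01, 0.5], [0.0, 0.0, 0.77, 0, 0, 0.0, 0.5], [0.0, -0.01, 0.77, 0, 0, 0.01, 0.5], [0.0, 0.0, 0.77, 0, 0, 0.01, 0.5], [0.0, -0.01, 0.78, 0, 0, 0.0, 0.5]]
```

Call:
apply_moves --pt "0 -0.01 0.77 0 0 0 0.5" --pt "0 0 0.77 0 0 0 0.5" --pt "0 0 0.77 0 0 0 0.5" --pt "0 0 0.77 0 0 0 0.5" --pt "0 0 0.76 0 0 0 0.5" --pt "0 0 0 0 0 0 0" --pt "0 0 0 0 0 0 0" --pt "0 0 0 0 0 0 0"

```text
time: 53.48
tool_pos: [628.1, -47.8, 27.5]
tcp_rot: [180.0, -0.1, 5.9]
ft_force: [0.0, -0.5, -1.2]
finger_gap: 20.7
grip_force: 51.8
```

Call:
apply_moves --pt "0 0 0 0 0 0 0" --pt "0 0 -0.6 0 0 0 0" --pt "0 0 -0.6 0 0 0 0" --pt "-0.14 -0.38 0 0 0 0.46 0" --pt "0 0 0 0 0 0 0" --pt "0 0 0 0 0 0 0"

```text
time: 54.22
tool_pos: [622.1, -36.8, 62.7]
tcp_rot: [180.0, -0.0, 3.8]
ft_force: [0.8, 0.3, -0.1]
finger_gap: 21.1
grip_force: 51.9
```

```bash
python3 plan.py 0 621,-36.1,25,3.7,4
```

```text
[[-0.01, -0.01, 0.31, 0, 0, 0.01, 0.0], [-0.01, 0.0, 0.32, 0, 0, 0.0, 0.0], [-0.01, -0.01, 0.31, 0, 0, 0.01, 0.0], [-0.01, -0.01, 0.32, 0, 0, 0.0, 0.0]]
```

Call:
apply_moves --pt "0 -0.01 0.31 0 0 0 0" --pt "-0.01 0 0.32 0 0 0 0" --pt "0 -0.01 0.31 0 0 0 0" --pt "0 0 0.32 0 0 0 0" --pt "0 0 0 0 0 0 0" --pt "0 0 0 0 0 0 0"

```text
time: 54.98
tool_pos: [621.6, -36.1, 23.9]
tcp_rot: [180.0, -0.0, 3.8]
ft_force: [0.8, -1.0, 0.4]
finger_gap: 20.6
grip_force: 53.3
```

Call:
apply_moves --pt "0 0 0 0 0 0 0.42" --pt "0 0 0 0 0 0 0.42" --pt "0 0 0 0 0 0 0.42" --pt "0 0 -0.5 0 0 0 0.42" --pt "0 0 -1 0 0 0 0.42" --pt "0 0 -1 0 0 0 0.42" --pt "0 0 -1 0 0 0 0.42" --pt "0 0 -0.9 0 0 0 0.42"

```text
time: 55.98
tool_pos: [621.9, -36.1, 158.9]
tcp_rot: [180.0, -0.1, 3.7]
ft_force: [1.1, 0.1, 0.3]
finger_gap: 35.8
grip_force: 0.0
```

```bash
python3 plan.py 0.6 440.5,-356,155,95.3,24
```

```text
[[-0.28, 0.43, 0.01, 0, 0, -0.83, 0.6], [-0.31, 0.4, 0.0, 0, 0, -0.83, 0.6], [-0.33, 0.39, 0.01, 0, 0, -0.84, 0.6], [-0.36, 0.36, 0.0, 0, 0, -0.83, 0.6], [-0.39, 0.34, 0.01, 0, 0, -0.83, 0.6], [-0.4, 0.31, 0.0, 0, 0, -0.83, 0.6], [-0.43, 0.29, 0.01, 0, 0, -0.84, 0.6], [-0.44, 0.25, 0.0, 0, 0, -0.83, 0.6]]
[[-0.46, 0.23, 0.01, 0, 0, -0.83, 0.6], [-0.47, 0.19, 0.0, 0, 0, -0.83, 0.6], [-0.48, 0.17, 0.01, 0, 0, -0.83, 0.6], [-0.5, 0.13, 0.01, 0, 0, -0.84, 0.6], [-0.5, 0.09, 0.0, 0, 0, -0.83, 0.6], [-0.5, 0.07, 0.01, 0, 0, -0.83, 0.6], [-0.51, 0.02, 0.0, 0, 0, -0.83, 0.6], [-0.51, 0.0, 0.01, 0, 0, -0.84, 0.6]]
[[-0.51, -0.04, 0.0, 0, 0, -0.83, 0.6], [-0.51, -0.07, 0.01, 0, 0, -0.83, 0.6], [-0.5, -0.11, 0.0, 0, 0, -0.83, 0.6], [-0.49, -0.14, 0.01, 0, 0, -0.84, 0.6], [-0.48, -0.17, 0.0, 0, 0, -0.83, 0.6], [-0.47, -0.2, 0.01, 0, 0, -0.83, 0.6], [-0.46, -0.24, 0.01, 0, 0, -0.83, 0.6], [-0.43, -0.26, 0.0, 0, 0, -0.83, 0.6]]
```

Call:
apply_moves --pt "-0.28 0.43 0.01 0 0 -0.83 0.6" --pt "-0.31 0.4 0 0 0 -0.83 0.6" --pt "-0.33 0.39 0.01 0 0 -0.84 0.6" --pt "-0.36 0.36 0 0 0 -0.83 0.6" --pt "-0.39 0.34 0.01 0 0 -0.83 0.6" --pt "-0.4 0.31 0 0 0 -0.83 0.6" --pt "-0.43 0.29 0.01 0 0 -0.84 0.6" --pt "-0.44 0.25 0 0 0 -0.83 0.6"

```text
time: 56.98
tool_pos: [560.9, -143.2, 156.4]
tcp_rot: [179.9, -0.0, 34.4]
ft_force: [-0.3, -0.3, 0.3]
finger_gap: 50.9
grip_force: 0.0
```

Call:
apply_moves --pt "-0.46 0.23 0.01 0 0 -0.83 0.6" --pt "-0.47 0.19 0 0 0 -0.83 0.6" --pt "-0.48 0.17 0.01 0 0 -0.83 0.6" --pt "-0.5 0.13 0.01 0 0 -0.84 0.6" --pt "-0.5 0.09 0 0 0 -0.83 0.6" --pt "-0.5 0.07 0.01 0 0 -0.83 0.6" --pt "-0.51 0.02 0 0 0 -0.83 0.6" --pt "-0.51 0 0.01 0 0 -0.84 0.6"

```text
time: 57.98
tool_pos: [500.6, -249.8, 154.9]
tcp_rot: [179.9, 0.0, 64.9]
ft_force: [-0.2, 0.3, -0.0]
finger_gap: 51.2
grip_force: 0.0
```

Call:
apply_moves --pt "-0.51 -0.04 0 0 0 -0.83 0.6" --pt "-0.51 -0.07 0.01 0 0 -0.83 0.6" --pt "-0.5 -0.11 0 0 0 -0.83 0.6" --pt "-0.49 -0.14 0.01 0 0 -0.84 0.6" --pt "-0.48 -0.17 0 0 0 -0.83 0.6" --pt "-0.47 -0.2 0.01 0 0 -0.83 0.6" --pt "-0.46 -0.24 0.01 0 0 -0.83 0.6" --pt "-0.43 -0.26 0 0 0 -0.83 0.6"

```text
time: 58.98
tool_pos: [440.0, -356.5, 153.6]
tcp_rot: [180.0, 0.1, 95.4]
ft_force: [0.0, 0.1, -0.4]
finger_gap: 51.6
grip_force: 0.0
```

Call:
apply_moves --pt "0 0 0.3 0 0 0 0.6" --pt "0 0 0 0 0 0 0.6"

```text
time: 59.22
tool_pos: [439.8, -355.0, 142.5]
tcp_rot: [-180.0, -0.1, 95.2]
ft_force: [0.2, 0.1, 0.0]
finger_gap: 51.5
grip_force: 0.0
```

```bash
python3 plan.py 0.6 440.5,-356,17,95.3,7
python3 - <<'E'
from look import *
T,S=look({'red':(615,72,17,.065),'yellow':(612,125,17,.065),'green':(619,18,17,.065),'blue':(622,-36,17,.065)})
m=(S.min(2)>120).astype(np.uint8)[215:250,245:302]; M=cv2.moments(m,True); print('scraper scene',M['m00'],M['m10']/M['m00']+245,M['m01']/M['m00']+215)
im=cv2.imread('pics/scene0.png'); m=(im.min(2)>120).astype(np.uint8)[215:250,245:302]; M=cv2.moments(m,True); print('before',M['m00'],M['m10']/M['m00']+245,M['m01']/M['m00']+215)
E
```

```text
[[-0.01, 0.0, 0.6, 0, 0, -0.0, 0.6], [0.0, 0.01, 0.6, 0, 0, -0.01, 0.6], [-0.01, 0.0, 0.59, 0, 0, -0.0, 0.6], [0.0, 0.0, 0.6, 0, 0, -0.0, 0.6], [-0.01, 0.01, 0.6, 0, 0, -0.01, 0.6], [0.0, 0.0, 0.6, 0, 0, -0.0, 0.6], [-0.01, 0.0, 0.59, 0, 0, -0.0, 0.6]]
[ 440.2 -355.2  143.1] [-180.    -0.    95.3]
red [613.9  72.7  16.8] 3.4 res 0.32 crate xy -26.7 55.2
yellow [609.6 125.8  21.4] 3.2 res 0.25 crate xy -27.5 108.4
green [615.5  20.6  19.8] 2.8 res 0.24 crate xy -28.5 3.0
blue [623.4 -34.7  15.5] 4.3 res 0.25 crate xy -24.2 -52.6
scraper scene 408.0 270.6102941176471 229.5
before 438.0 269.1986301369863 230.7420091324201
```

The spoon is centred again at crate (-24, -52.6), and the scraper is still in place. Grasping it.

Call:
apply_moves --pt "-0.01 0 0.6 0 0 0 0.6" --pt "0 0 0.6 0 0 0 0.6" --pt "-0.01 0 0.6 0 0 0 0.6" --pt "0 0 0.6 0 0 0 0.6" --pt "0 0 0.6 0 0 0 0.6" --pt "0 0 0.6 0 0 0 0.6" --pt "0 0 0.57 0 0 0 0.6" --pt "0 0 0 0 0 0 0"

```text
time: 60.32
tool_pos: [439.0, -355.4, 16.1]
tcp_rot: [-179.9, -0.1, 95.3]
ft_force: [-0.2, 0.6, 0.9]
finger_gap: 34.0
grip_force: 0.0
```

Call:
apply_moves --pt "0 0 0 0 0 0 0" --pt "0 0 0 0 0 0 0" --pt "0 0 0 0 0 0 0" --pt "0 0 -0.5 0 0 0 0" --pt "0 0 -1 0 0 0 0" --pt "0 0 -1 0 0 0 0" --pt "0 0 -1 0 0 0 0" --pt "0 0 0 0 0 0 0"

```text
time: 61.32
tool_pos: [442.0, -358.3, 127.7]
tcp_rot: [179.7, 0.3, 95.3]
ft_force: [-0.8, 0.1, -0.8]
finger_gap: 20.7
grip_force: 51.4
```

```bash
python3 plan.py 0 626.1,-90,125,3.7,24
```

```text
[[0.35, 0.29, 0.0, 0, 0, 0.83, 0.0], [0.36, 0.26, 0.01, 0, 0, 0.84, 0.0], [0.39, 0.24, 0.0, 0, 0, 0.83, 0.0], [0.39, 0.22, 0.0, 0, 0, 0.83, 0.0], [0.42, 0.19, 0.01, 0, 0, 0.83, 0.0], [0.42, 0.16, 0.0, 0, 0, 0.84, 0.0], [0.43, 0.13, 0.01, 0, 0, 0.83, 0.0], [0.44, 0.1, 0.0, 0, 0, 0.83, 0.0]]
[[0.45, 0.07, 0.0, 0, 0, 0.83, 0.0], [0.45, 0.04, 0.01, 0, 0, 0.84, 0.0], [0.45, 0.02, 0.0, 0, 0, 0.83, 0.0], [0.45, -0.02, 0.0, 0, 0, 0.83, 0.0], [0.45, -0.05, 0.01, 0, 0, 0.83, 0.0], [0.44, -0.08, 0.0, 0, 0, 0.84, 0.0], [0.44, -0.1, 0.01, 0, 0, 0.83, 0.0], [0.43, -0.14, 0.0, 0, 0, 0.83, 0.0]]
[[0.43, -0.16, 0.0, 0, 0, 0.83, 0.0], [0.4, -0.2, 0.01, 0, 0, 0.84, 0.0], [0.4, -0.21, 0.0, 0, 0, 0.83, 0.0], [0.38, -0.25, 0.0, 0, 0, 0.83, 0.0], [0.36, -0.27, 0.01, 0, 0, 0.83, 0.0], [0.35, -0.29, 0.0, 0, 0, 0.84, 0.0], [0.32, -0.32, 0.01, 0, 0, 0.83, 0.0], [0.3, -0.33, 0.0, 0, 0, 0.83, 0.0]]
```

Call:
apply_moves --pt "0.35 0.29 0 0 0 0.83 0" --pt "0.36 0.26 0.01 0 0 0.84 0" --pt "0.39 0.24 0 0 0 0.83 0" --pt "0.39 0.22 0 0 0 0.83 0" --pt "0.42 0.19 0.01 0 0 0.83 0" --pt "0.42 0.16 0 0 0 0.84 0" --pt "0.43 0.13 0.01 0 0 0.83 0" --pt "0.44 0.1 0 0 0 0.83 0"

```text
time: 62.32
tool_pos: [501.2, -266.3, 121.4]
tcp_rot: [-179.9, -0.0, 64.6]
ft_force: [-0.5, 0.0, -0.3]
finger_gap: 20.9
grip_force: 51.4
```

Call:
apply_moves --pt "0.45 0.07 0 0 0 0.83 0" --pt "0.45 0.04 0.01 0 0 0.84 0" --pt "0.45 0.02 0 0 0 0.83 0" --pt "0.45 -0.02 0 0 0 0.83 0" --pt "0.45 -0.05 0.01 0 0 0.83 0" --pt "0.44 -0.08 0 0 0 0.84 0" --pt "0.44 -0.1 0.01 0 0 0.83 0" --pt "0.43 -0.14 0 0 0 0.83 0"

```text
time: 63.32
tool_pos: [562.3, -177.1, 120.5]
tcp_rot: [-179.9, 0.0, 34.1]
ft_force: [0.8, -0.7, -0.4]
finger_gap: 20.8
grip_force: 51.4
```

Call:
apply_moves --pt "0.43 -0.16 0 0 0 0.83 0" --pt "0.4 -0.2 0.01 0 0 0.84 0" --pt "0.4 -0.21 0 0 0 0.83 0" --pt "0.38 -0.25 0 0 0 0.83 0" --pt "0.36 -0.27 0.01 0 0 0.83 0" --pt "0.35 -0.29 0 0 0 0.84 0" --pt "0.32 -0.32 0.01 0 0 0.83 0" --pt "0.3 -0.33 0 0 0 0.83 0"

```text
time: 64.32
tool_pos: [623.7, -87.8, 119.5]
tcp_rot: [-180.0, 0.1, 3.6]
ft_force: [0.1, 0.4, -0.1]
finger_gap: 20.5
grip_force: 51.4
```

Call:
apply_moves --pt "0 0 0.5 0 0 0 0" --pt "0 0 0.5 0 0 0 0" --pt "0 0 0 0 0 0 0" --pt "0 0 0 0 0 0 0"

```text
time: 64.82
tool_pos: [623.7, -88.6, 90.1]
tcp_rot: [-180.0, 0.0, 3.7]
ft_force: [-0.1, -0.0, 0.4]
finger_gap: 20.8
grip_force: 51.5
```

```bash
python3 plan.py 0 626.1,-90,22,3.7,5
python3 - <<'E'
from look import *
look({'yellow':(612,125,17,.065),'green':(619,18,17,.065),'blue':(622,-36,17,.065)})
S=snapshot('scene');cv2.imwrite('pics/w2.png',cv2.resize(S[200:400,220:470],None,fx=3,fy=3)[:,:,::-1])
E
```

```text
[[0.02, 0.01, 0.45, 0, 0, -0.0, 0.0], [0.01, 0.01, 0.46, 0, 0, -0.0, 0.0], [0.02, 0.01, 0.45, 0, 0, -0.0, 0.0], [0.01, 0.01, 0.46, 0, 0, -0.0, 0.0], [0.02, 0.01, 0.45, 0, 0, -0.0, 0.0]]
[624.4 -88.7  91. ] [ 1.8e+02 -1.0e-01  3.7e+00]
yellow [609.6 125.8  21.4] 3.3 res 0.23 crate xy -27.5 108.4
green [720.4  53.  121.2] -57.7 res 11.95 crate xy 78.4 28.6
blue [611.7 -38.6   3.9] 4.5 res 1.45 crate xy -36.1 -55.8
```

View pics/w2.png

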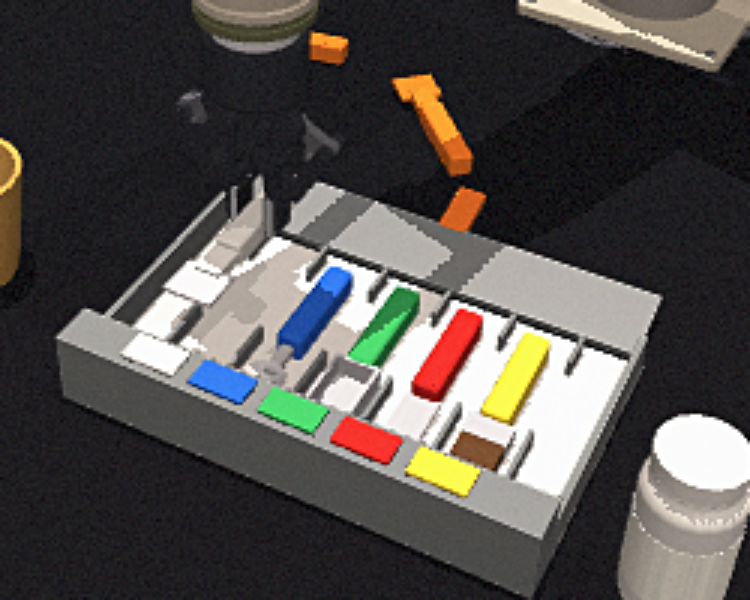

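The scraper is held level above the white bay, blade to the back, and the other four tools lie in their bays. I lower it.

Call:
apply_moves --pt "0.02 0.01 0.45 0 0 0 0" --pt "0.01 0.01 0.46 0 0 0 0" --pt "0.02 0.01 0.45 0 0 0 0" --pt "0.01 0.01 0.46 0 0 0 0" --pt "0.01 0.01 0.43 0 0 0 0" --pt "0 0 0 0 0 0 0" --pt "0 0 0 0 0 0 0"

```text
time: 65.85
tool_pos: [626.2, -89.6, 22.5]
tcp_rot: [-180.0, 0.0, 3.7]
ft_force: [0.6, -0.3, -0.6]
finger_gap: 20.9
grip_force: 54.9
```

Call:
apply_moves --pt "0 0 0 0 0 0 0.42" --pt "0 0 0 0 0 0 0.42" --pt "0 0 0 0 0 0 0.42" --pt "0 0 -0.5 0 0 0 0.42" --pt "0 0 -1 0 0 0 0.42" --pt "0 0 -1 0 0 0 0.42" --pt "0 0 -1 0 0 0 0.42" --pt "0 0 -0.5 0 0 0 0.42"

```text
time: 66.85
tool_pos: [627.7, -89.9, 146.5]
tcp_rot: [179.9, -0.2, 3.7]
ft_force: [0.6, -0.6, 0.0]
finger_gap: 36.3
grip_force: 0.0
```

```bash
python3 plan.py 1 461.5,7.5,140,3.7,8 461.5,7.5,26,3.7,5
```

```text
[[-0.66, -0.45, 0.03, 0, 0, 0.0, 1.0], [-0.67, -0.45, 0.02, 0, 0, 0.0, 1.0], [-0.66, -0.45, 0.03, 0, 0, 0.0, 1.0], [-0.67, -0.45, 0.03, 0, 0, 0.0, 1.0], [-0.66, -0.45, 0.02, 0, 0, 0.0, 1.0], [-0.67, -0.45, 0.03, 0, 0, 0.0, 1.0], [-0.66, -0.45, 0.03, 0, 0, 0.0, 1.0], [-0.67, -0.45, 0.03, 0, 0, 0.0, 1.0]]
[[0.0, 0.0, 0.76, 0, 0, 0.0, 1.0], [0.0, 0.0, 0.76, 0, 0, 0.0, 1.0], [0.0, 0.0, 0.76, 0, 0, 0.0, 1.0], [0.0, 0.0, 0.76, 0, 0, 0.0, 1.0], [0.0, 0.0, 0.76, 0, 0, 0.0, 1.0]]
```

Call:
apply_moves --pt "-0.66 -0.45 0.03 0 0 0 0.7" --pt "-0.67 -0.45 0.02 0 0 0 0.7" --pt "-0.66 -0.45 0.03 0 0 0 0.7" --pt "-0.67 -0.45 0.03 0 0 0 0.7" --pt "-0.66 -0.45 0.02 0 0 0 0.7" --pt "-0.67 -0.45 0.03 0 0 0 0.7" --pt "-0.66 -0.45 0.03 0 0 0 0.7" --pt "-0.67 -0.45 0.03 0 0 0 0.7"

```text
time: 67.85
tool_pos: [459.2, 8.2, 136.3]
tcp_rot: [-180.0, 0.0, 3.7]
ft_force: [-0.0, 0.4, 0.8]
finger_gap: 59.7
grip_force: 0.0
```

Call:
apply_moves --pt "0 0 0 0 0 0 0.7" --pt "0 0 0 0 0 0 0.7"

```text
time: 68.1
tool_pos: [460.6, 7.6, 136.7]
tcp_rot: [180.0, -0.0, 3.7]
ft_force: [0.1, -0.8, 0.1]
finger_gap: 59.9
grip_force: 0.0
```

```bash
python3 plan.py .7 461.5,7.5,24,3.7,5
python3 - <<'E'
from look import *
T,S=look({'red':(615,72,17,.065),'yellow':(612,125,17,.065),'green':(619,18,17,.065),'blue':(622,-36,17,.065)})
print([np.round(b,1) for b in blobs(S,'orange')])
o=np.hstack([cv2.resize(T[140:260,190:350],None,fx=2.5,fy=2.5),cv2.resize(S[200:360,240:450],(400,300))])
cv2.imwrite('pics/z1.png',o[:,:,::-1])
E
```

```text
[[0.01, 0.0, 0.75, 0, 0, 0.0, 0.7], [0.0, 0.0, 0.75, 0, 0, 0.0, 0.7], [0.01, 0.0, 0.75, 0, 0, 0.0, 0.7], [0.0, 0.0, 0.76, 0, 0, 0.0, 0.7], [0.01, 0.01, 0.75, 0, 0, 0.0, 0.7]]
[460.7   7.5 136.6] [180.   -0.    3.7]
red [627.5  75.8  30.4] 4.2 res 0.98 crate xy -12.9 57.4
yellow [628.8 129.4  40.3] 4.6 res 1.45 crate xy -8.1 110.7
green [626.8  24.   30.6] 3.2 res 1.09 crate xy -16.9 5.7
blue [632.4 -31.6  24.4] 4.5 res 0.68 crate xy -15.0 -50.2
[array([68. , 52.6, 34.9,  1.2]), array([131. ,  95. ,  92. ,   1.1]), array([146. ,  21.9, 113.8,   1.3]), array([4.690e+02, 3.106e+02, 2.123e+02, 2.000e-01]), array([1.906e+03, 2.066e+02, 2.672e+02, 1.400e+00]), array([336. , 365.2, 241.2,   1. ]), array([145. , 374. , 269.5,  -0.9]), array([1.080e+02, 3.786e+02, 3.495e+02, 3.000e-01])]
```

View pics/z1.png

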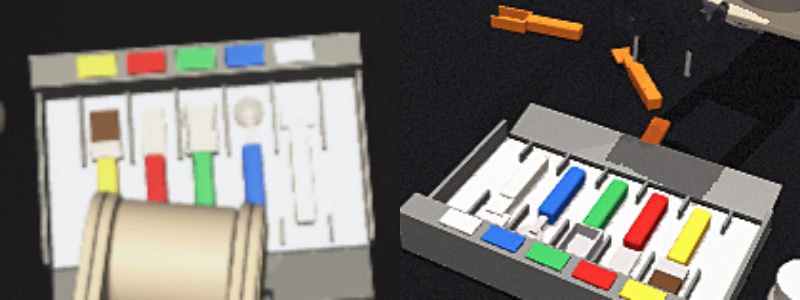

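All five tools are in the matching bays; the lower halves in top are hidden by the arm. Now I pinch the tab and raise the flap.

Call:
apply_moves --pt "0.01 0 0.75 0 0 0 0.7" --pt "0 0 0.75 0 0 0 0.7" --pt "0.01 0 0.75 0 0 0 0.7" --pt "0 0 0.76 0 0 0 0.7" --pt "0.01 0 0.75 0 0 0 0.7" --pt "0 0 0 0 0 0 0" --pt "0 0 0 0 0 0 0" --pt "0 0 0 0 0 0 0" --grip_force 60

```text
time: 69.2
tool_pos: [461.6, 8.0, 24.6]
tcp_rot: [-180.0, -0.1, 3.7]
ft_force: [-1.6, 2.5, 1.5]
finger_gap: 23.2
grip_force: 59.2
```

Call:
apply_moves --pt "0 0 0 0 0 0 0" --pt "0 0 0 0 0 0 0" --pt "0 0 0 0 0 0 0"

```text
time: 69.58
tool_pos: [461.6, 8.0, 24.5]
tcp_rot: [-180.0, -0.1, 3.7]
ft_force: [-3.2, 1.7, 5.6]
finger_gap: 22.8
grip_force: 59.7
```

Call:
apply_moves --pt "0.11 0 -0.37 0 0 0 0" --pt "0.16 0 -0.36 0 0 0 0" --pt "0.21 0 -0.33 0 0 0 0" --pt "0.25 0 -0.3 0 0 0 0"

```text
time: 70.08
tool_pos: [482.2, 9.3, 64.0]
tcp_rot: [-180.0, 0.1, 3.7]
ft_force: [3.7, 1.1, -14.9]
finger_gap: 23.2
grip_force: 59.4
```

Call:
apply_moves --pt "0.29 0 -0.26 0 0 0 0" --pt "0.32 0 -0.22 0 0 0 0" --pt "0.35 0 -0.18 0 0 0 0"

```text
time: 70.45
tool_pos: [511.3, 11.1, 84.0]
tcp_rot: [180.0, 0.1, 3.7]
ft_force: [-3.1, -0.7, -13.7]
finger_gap: 22.8
grip_force: 59.3
```

Call:
apply_moves --pt "0.37 0 -0.13 0 0 0 0" --pt "0.38 0 -0.08 0 0 0 0" --pt "0.3 0 0 0 0 0 0" --pt "0 0 0 0 0 0 0" --pt "0 0 0 0 0 0 0"

```text
time: 71.08
tool_pos: [543.8, 13.1, 90.9]
tcp_rot: [180.0, -0.1, 3.7]
ft_force: [-0.4, -2.5, -9.0]
finger_gap: 22.5
grip_force: 59.0
```

Call:
apply_moves --pt "0.08 0 0 0 0 0 0" --pt "0.08 0 0 0 0 0 0" --pt "0.05 0 0 0 0 0 0" --pt "0 0 0 0 0 0 0"

```text
time: 71.58
tool_pos: [549.0, 13.5, 90.8]
tcp_rot: [180.0, 0.0, 3.7]
ft_force: [-5.2, -2.5, -4.6]
finger_gap: 22.3
grip_force: 59.4
```

Call:
apply_moves --pt "0.08 0 0 0 0 0 0" --pt "0.08 0 0 0 0 0 0" --pt "0 0 0 0 0 0 0"

```text
time: 71.95
tool_pos: [553.6, 13.7, 90.6]
tcp_rot: [180.0, 0.1, 3.7]
ft_force: [-4.6, -2.0, -5.5]
finger_gap: 21.8
grip_force: 58.8
```

Run:
```python
from look import *
S=snapshot('scene')
print(sense()['tool_pos'],sense()['ft_force'],[np.round(b,1) for b in blobs(S,'orange',40) if 350<b[1]<380])
im=cv2.imread('pics/scene0.png')[:,:,::-1].copy()
print([np.round(b,1) for b in blobs(im,'orange',40) if 350<b[1]<380])
```

```text
[553.60387733  13.75381642  90.55751046] [-4.02372759 -2.2353527  -6.14231636] [array([105. , 360.9, 266. ,  -1.5]), array([1.060e+02, 3.787e+02, 3.495e+02, 3.000e-01])]
[array([368. , 365.1, 240.1,   1. ]), array([191. , 363.1, 266.7,  -1.5])]
```

Call:
apply_moves --pt "0.08 0 0 0 0 0 0" --pt "0.08 0 0 0 0 0 0" --pt "0 0 0 0 0 0 0"

```text
time: 72.38
tool_pos: [558.2, 14.0, 90.2]
tcp_rot: [180.0, 0.1, 3.7]
ft_force: [-5.4, -2.5, -6.5]
finger_gap: 20.9
grip_force: 58.9
```

Run:
```python
from look import *
S=snapshot('scene')
im=cv2.imread('pics/scene0.png')[:,:,::-1].copy()
# flap top edge at both ends: bright/dark edge profile down columns, now and at the start
for u in (300,310,320,410,420):
    for n,i in(('now',S),('start',im)):
        g=i[240:330,u].astype(int).sum(1); print(u,n,240+np.argsort(-np.abs(np.diff(g)))[:4])
P=lambda th,y:proj('scene',box(644.1,19.4,-1,np.radians(3.72),[-98-60*np.sin(th),y,8+60*np.cos(th)],[0,0,0])[0]).round(1)
for th in(0,.05,.1,.15): print(th,P(th,120),P(th,-120))
```

```text
300 now [252 274 304 254]
300 start [274 251 253 321]
310 now [323 324 255 277]
310 start [255 278 277 257]
320 now [300 281 261 259]
320 start [281 258 260 325]
410 now [289 313 324 291]
410 start [313 288 324 290]
420 now [292 316 318 315]
420 start [317 291 316 294]
0 [[410.8 291.1]] [[315.2 259.2]]
0.05 [[411.2 290.4]] [[315.8 258.6]]
0.1 [[411.7 289.7]] [[316.4 258. ]]
0.15 [[412.1 289. ]] [[316.9 257.5]]
```

The flap's top edge is back at its starting image line (or 1 px further shut), and the pads are now just sliding along the tab. I release, rise, and measure.

Call:
apply_moves --pt "0 0 0 0 0 0 0.8" --pt "0 0 0 0 0 0 0.8" --pt "0 0 0 0 0 0 0.8" --pt "0 0 -0.5 0 0 0 0.8" --pt "0 0 -1 0 0 0 0.8" --pt "0 0 -1 0 0 0 0.8" --pt "0 0 0 0 0 0 0.8"

```text
time: 73.3
tool_pos: [561.5, 14.1, 170.2]
tcp_rot: [179.9, -0.4, 3.7]
ft_force: [-0.1, -0.3, 1.1]
finger_gap: 68.6
grip_force: 0.0
```

Run:
```python
from look import *
S=snapshot('scene').astype(np.float32).sum(2)
im=cv2.imread('pics/scene0.png')[:,:,::-1].astype(np.float32).sum(2)
o=[np.round(b,2) for b in blobs(snapshot('scene'),'orange',40) if 350<b[1]<380]; print(o)
# subpixel vertical shift of the flap's top edge, now against start
for u0,u1,v0,v1 in((298,325,244,268),(335,352,258,275),(385,430,272,302),(245,290,300,330)):
    print((u0,u1),cv2.phaseCorrelate(im[v0:v1,u0:u1].copy(),S[v0:v1,u0:u1].copy(),cv2.createHanningWindow((u1-u0,v1-v0),cv2.CV_32F)))
```

```text
[array([362.  , 364.73, 239.78,   1.05]), array([188.  , 362.46, 267.4 ,   1.57]), array([1.1000e+02, 3.7872e+02, 3.4951e+02, 3.0000e-01])]
(298, 325) ((0.4523623852880281, 0.4701554364771834), 1.0971514163193878)
(335, 352) ((-0.03805309398297041, -0.05216005243315891), 0.7840405172771878)
(385, 430) ((0.08493389676124963, 0.7055392857491256), 0.4803269074581287)
(245, 290) ((0.4973017955633203, -0.047706776556344366), 0.9819870556725396)
```

The tab moved (-0.65, +0.7) px from its start, i.e. slightly more shut than at the beginning. A gentle push with closed fingers from outside will confirm the stop.

Call:
apply_moves --pt "-0.95 0 0 0 0 0 0" --pt "-0.95 0 0 0 0 0 0" --pt "0 0 0 0 0 0 0" --pt "0 0 0.9 0 0 0 0" --pt "0 0 0.9 0 0 0 0" --pt "0 0 0.85 0 0 0 0" --pt "0 0 0 0 0 0 0" --pt "0 0 0 0 0 0 0" --grip_force 30

```text
time: 74.4
tool_pos: [502.6, 10.5, 86.6]
tcp_rot: [180.0, -0.0, 3.7]
ft_force: [0.0, 0.7, 1.1]
finger_gap: -0.4
grip_force: 0.0
```

Call:
apply_moves --pt "0.2 0 0 0 0 0 0" --pt "0.2 0 0 0 0 0 0" --pt "0.1 0 0 0 0 0 0" --pt "0.1 0 0 0 0 0 0" --pt "0 0 0 0 0 0 0"

```text
time: 75.03
tool_pos: [520.1, 11.7, 86.0]
tcp_rot: [-180.0, 0.0, 3.7]
ft_force: [0.2, -0.8, -0.6]
finger_gap: -0.1
grip_force: 0.0
```

Call:
apply_moves --pt "0.1 0 0 0 0 0 0" --pt "0.1 0 0 0 0 0 0" --pt "0.08 0 0 0 0 0 0" --pt "0 0 0 0 0 0 0"

```text
time: 75.53
tool_pos: [527.9, 12.2, 85.8]
tcp_rot: [180.0, 0.1, 3.7]
ft_force: [-3.1, -0.7, 3.7]
finger_gap: 0.1
grip_force: 2.0
```

Call:
apply_moves --pt "0.07 0 0 0 0 0 0" --pt "0.07 0 0 0 0 0 0" --pt "0 0 0 0 0 0 0"

```text
time: 75.9
tool_pos: [528.1, 12.2, 85.3]
tcp_rot: [-180.0, 0.6, 3.7]
ft_force: [-26.5, -2.2, 19.5]
finger_gap: -0.2
grip_force: 13.3
```

The stop is firm: 26 N with no movement. I back off, clear the crate, and do a final check.

Call:
apply_moves --pt "-0.3 0 0 0 0 0 0" --pt "-0.7 0 0 0 0 0 0" --pt "-0.7 0 0 0 0 0 0" --pt "-0.5 0 -1 0 0 0 0" --pt "-0.5 0 -1 0 0 0 0" --pt "-0.5 0 -1 0 0 0 0" --pt "-0.2 0 -1 0 0 0 0" --pt "0 0 0 0 0 0 0.3"

```text
time: 76.9
tool_pos: [432.5, 5.8, 209.0]
tcp_rot: [179.9, -0.4, 3.7]
ft_force: [-0.1, -0.1, 0.4]
finger_gap: 17.5
grip_force: 0.0
```

Run:
```python
from look import *
T,S=look({'red':(615,72,17,.065),'yellow':(612,125,17,.065),'green':(619,18,17,.065),'blue':(622,-36,17,.065)})
print([np.round(b,2) for b in blobs(S,'orange',40) if 350<b[1]<380])
im=cv2.imread('pics/scene0.png')[:,:,::-1]
for n,(u0,u1,v0,v1) in dict(jar=(420,475,335,410),mortar=(180,230,220,300),canister=(185,220,175,218)).items(): print(n,np.abs(im[v0:v1,u0:u1].astype(int)-S[v0:v1,u0:u1]).mean().round(1))
# white handle: mask inside its expected projected top face
for y in(-108,):
    print('white handle px', proj('scene',box(644.1,19.4,0,A,[-25,y,28],[90,22,0])[::2]).round())
```

```text
[431.1   5.9 205.9] [ 1.8e+02 -1.0e-01  3.7e+00]
red [618.6  73.8  22. ] 3.6 res 0.16 crate xy -21.9 56.0
yellow [619.1 127.4  30.5] 4.1 res 0.63 crate xy -18.0 109.4
green [617.4  21.4  21.9] 2.7 res 0.29 crate xy -26.5 3.7
blue [623.4 -34.7  15.6] 4.2 res 0.25 crate xy -24.1 -52.6
[array([372.  , 364.97, 240.  ,   1.03]), array([189.  , 362.34, 267.64,  -1.56]), array([1.1300e+02, 3.7875e+02, 3.4952e+02, 3.2000e-01])]
jar 7.5
mortar 6.8
canister 4.9
white handle px [[310. 278.]
 [318. 281.]
 [291. 301.]
 [299. 304.]]
```

```bash
python3 -c "
from bench import hand_in; print(hand_in())"
```

```text
the job is handed in; nothing more can be done
None
```

The job is handed in at about 77 s: the flap was pulled fully down, all five tools were laid flat in the compartments of their own colour (handles towards the flap), and the flap was pushed shut against its stop, with the jar, mortar and canister left where they stood.

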